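Load the pan to four dumplings and start the hob

TASK

Take the lid off the pan and lay it on the round cork mat, then get exactly four frozen dumplings into the pan: all those lying on the wooden board, and the rest tipped a little at a time out of the aluminium scoop cup, which goes back down level on the counter with the remaining dumplings still in it. Then put the lid back on the pan so that it sits home, and only then press the hob's green start button fully down and let it spring back. Leave the pan on its cooking zone and do not shove the other things about.

Things in the scene. Friction and masses are not known exactly. Their poses are not given: they have to be found in the camera images.
- pan: dark saute pan, loose, 1.1 kg, standing on the hob: 210 mm outer diameter, 78 mm high, wall 3.5 mm, floor 5 mm thick, straight side handle reaching out 250 mm from the centre along its +x, at 55 to 90 mm height; origin at the centre of its underside
- pan_floor (a point): centre of the pan's inner floor (inner diameter about 200 mm, 73 mm below the rim)
- lid: round see-through lid with steel rim, 218 mm diameter, 0.36 kg; origin at the centre of its underside. A round step 186 mm wide and 11 mm deep under it drops inside the pan's mouth, and its rim then lies on the pan's rim: when seated the origin is 67 mm above the pan's origin, centred to about 10 mm
- lid_knob (a point): centre of the black round knob on the lid, 38 mm diameter, from 22 to 52 mm above the lid's origin; this point is 40 mm above it. Grip it here from above
- mat: round cork mat, fixed, 210 mm diameter, 8 mm thick, where the lid is laid; origin at the centre of its underside
- zone (a point): centre of the cooking zone on the top of the portable induction hob (fixed, black, 360 (x) x 290 (y) x 55 mm high; its middle is 30 mm nearer the robot than this point, and its steel control strip runs along its near edge)
- start (a joint): green start button on the control strip, a spring push button 30 mm in diameter: 0 = up, 0.006 m = fully down; it takes 5 N to hold fully down and springs back
- start_top (a point): centre of the button's upper face; it moves straight down when pressed. Its grey housing, 46 mm wide, is 10 mm lower than this
- cup: aluminium scoop cup, 0.17 kg empty: trough 200 long (x), 63 wide outside (y), 58 inside, walls and floor 2.5, sides 50 mm high (36 by the mouth), shut behind (-x), open in front (+x), stub handle 70 mm behind; grip it across its width at the middle. Origin: middle of the trough's underside. Four dumplings lie in it crosswise in single file
- cup_lip (a point): middle of the pouring edge, 99 mm ahead of the cup's origin along its +x and 10 mm up: the last 45 mm of the floor bend up by 10 degrees. The dumplings creep and drop out one after another as the mouth is dipped, somewhere between 18 and 38 degrees (each start differs; each next one needs a little more), and stop when it is raised again
- C1: frozen dumpling, cream, crescent with a flat foot, 54 long x 36 wide x 28 mm high (solid to 24 mm), about 40 g, slippery; origin at the centre of its flat foot, x along its 54 mm length, y across its 36 mm width, z up out of the seam; nearest the mouth of the cup at the start
- C2: frozen dumpling, cream, crescent with a flat foot, 54 long x 36 wide x 28 mm high (solid to 24 mm), about 40 g, slippery; origin at the centre of its flat foot, x along its 54 mm length, y across its 36 mm width, z up out of the seam; number 2 from the mouth of the cup at the start
- C3: frozen dumpling, cream, crescent with a flat foot, 54 long x 36 wide x 28 mm high (solid to 24 mm), about 40 g, slippery; origin at the centre of its flat foot, x along its 54 mm length, y across its 36 mm width, z up out of the seam; number 3 from the mouth of the cup at the start
- C4: frozen dumpling, cream, crescent with a flat foot, 54 long x 36 wide x 28 mm high (solid to 24 mm), about 40 g, slippery; origin at the centre of its flat foot, x along its 54 mm length, y across its 36 mm width, z up out of the seam; nearest the back of the cup at the start
- board: wooden cutting board, fixed, 190 (x) x 155 (y) x 12 mm; origin at the centre of its underside
- T1: frozen dumpling, cream, crescent with a flat foot, 54 long x 36 wide x 28 mm high (solid to 24 mm), about 40 g, slippery; origin at the centre of its flat foot, x along its 54 mm length, y across its 36 mm width, z up out of the seam; lying on the board at the start, or absent (None): one to three of T1, T2 and T3 are there
- T2: frozen dumpling, cream, crescent with a flat foot, 54 long x 36 wide x 28 mm high (solid to 24 mm), about 40 g, slippery; origin at the centre of its flat foot, x along its 54 mm length, y across its 36 mm width, z up out of the seam; lying on the board at the start, or absent (None): one to three of T1, T2 and T3 are there
- T3: frozen dumpling, cream, crescent with a flat foot, 54 long x 36 wide x 28 mm high (solid to 24 mm), about 40 g, slippery; origin at the centre of its flat foot, x along its 54 mm length, y across its 36 mm width, z up out of the seam; lying on the board at the start, or absent (None): one to three of T1, T2 and T3 are there
- soy: amber bottle with red cap, 54 mm diameter, 150 mm high; leave alone; origin at the centre of its base
- oil: yellow bottle with green cap, 60 mm diameter, 170 mm high; leave alone; origin at the centre of its base
- papercup: white paper cup, 80 mm wide, 85 mm high; leave alone; origin at the centre of its base
- dipbowl: blue dipping bowl, 100 mm wide, 40 mm high; leave alone; origin at the centre of its base
- turner: black turner (spatula) lying flat; leave alone; origin under its middle
There are look-alikes about, which are no part of the job. What is shaped like the T2 but red is not meant.

How it is judged:
On the way, in this order (a step that is already met when the one before it is completed fails the run):
1. the lid is lying flat on the cork mat (horizontal distance between lid and mat below 0.06 m and height (world z) of lid below 0.02 m and angle between lid's own z axis and vertical below 0.1 rad), for 0.2 s.
2. the cup is tipped (mouth dipped more than 14 degrees) with its pouring edge over the pan (angle between cup's own z axis and vertical above 0.25 rad and horizontal distance between cup_lip and pan below 0.11 m).
3. exactly four dumplings, among them all that lay on the board, are in the open pan, and the cup is away from it (distance between each of T1, T2, T3 and pan_floor below 0.1 m and distance between any of C1, C2, C3, C4 and pan_floor below 0.1 m and distance between any of C1, C2, C3, C4 and pan_floor above 0.1 m and (not (distance between any of T1, T2 and pan_floor below 0.1 m or height (world z) of zone above 5 m) or not (distance between any of T1, T3 and pan_floor below 0.1 m or height (world z) of zone above 5 m) or not (distance between any of T2, T3 and pan_floor below 0.1 m or height (world z) of zone above 5 m) or distance between each of C1, C2 and pan_floor above 0.1 m or distance between each of C1, C3 and pan_floor above 0.1 m or distance between each of C1, C4 and pan_floor above 0.1 m or distance between each of C2, C3 and pan_floor above 0.1 m or distance between each of C2, C4 and pan_floor above 0.1 m or distance between each of C3, C4 and pan_floor above 0.1 m) and (not (distance between T1 and pan_floor below 0.1 m or height (world z) of zone above 5 m) or not (distance between T2 and pan_floor below 0.1 m or height (world z) of zone above 5 m) or not (distance between T3 and pan_floor below 0.1 m or height (world z) of zone above 5 m) or distance between each of C1, C2, C3 and pan_floor above 0.1 m or distance between each of C1, C2, C4 and pan_floor above 0.1 m or distance between each of C1, C3, C4 and pan_floor above 0.1 m or distance between each of C2, C3, C4 and pan_floor above 0.1 m) and (((distance between T1 and pan_floor below 0.1 m or height (world z) of zone above 5 m) and (distance between T2 and pan_floor below 0.1 m or height (world z) of zone above 5 m) and (distance between T3 and pan_floor below 0.1 m or height (world z) of zone above 5 m)) or distance between each of C1, C2 and pan_floor below 0.1 m or distance between each of C1, C3 and pan_floor below 0.1 m or distance between each of C1, C4 and pan_floor below 0.1 m or distance between each of C2, C3 and pan_floor below 0.1 m or distance between each of C2, C4 and pan_floor below 0.1 m or distance between each of C3, C4 and pan_floor below 0.1 m) and (((distance between any of T1, T2 and pan_floor below 0.1 m or height (world z) of zone above 5 m) and (distance between any of T1, T3 and pan_floor below 0.1 m or height (world z) of zone above 5 m) and (distance between any of T2, T3 and pan_floor below 0.1 m or height (world z) of zone above 5 m)) or distance between each of C1, C2, C3 and pan_floor below 0.1 m or distance between each of C1, C2, C4 and pan_floor below 0.1 m or distance between each of C1, C3, C4 and pan_floor below 0.1 m or distance between each of C2, C3, C4 and pan_floor below 0.1 m) and horizontal distance between cup and pan above 0.2 m and horizontal distance between lid and pan above 0.15 m), for 0.2 s.
4. the lid sits home on the pan (horizontal distance between lid and pan below 0.012 m and z of lid in the frame of pan between 0.06 and 0.071 m and angle between lid's own z axis and vertical below 0.06 rad), for 0.2 s.
5. the start button is pressed fully down, with the lid on (value of joint start above 0.005 m and horizontal distance between lid and pan below 0.02 m).
At the end, for the whole second after the job is handed in: Exactly four dumplings in the pan, incl. all from the board; the others in the cup, which stands level on the counter; lid seated on the pan (centred to 12 mm, tilt under 0.06 rad); button up again (under 1.5 mm); pan within 30 mm of the cooking zone's centre; all at rest (all of step 4 and distance between each of T1, T2, T3 and pan_floor below 0.1 m and distance between any of C1, C2, C3, C4 and pan_floor below 0.1 m and distance between any of C1, C2, C3, C4 and pan_floor above 0.1 m and (not (distance between any of T1, T2 and pan_floor below 0.1 m or height (world z) of zone above 5 m) or not (distance between any of T1, T3 and pan_floor below 0.1 m or height (world z) of zone above 5 m) or not (distance between any of T2, T3 and pan_floor below 0.1 m or height (world z) of zone above 5 m) or distance between each of C1, C2 and pan_floor above 0.1 m or distance between each of C1, C3 and pan_floor above 0.1 m or distance between each of C1, C4 and pan_floor above 0.1 m or distance between each of C2, C3 and pan_floor above 0.1 m or distance between each of C2, C4 and pan_floor above 0.1 m or distance between each of C3, C4 and pan_floor above 0.1 m) and (not (distance between T1 and pan_floor below 0.1 m or height (world z) of zone above 5 m) or not (distance between T2 and pan_floor below 0.1 m or height (world z) of zone above 5 m) or not (distance between T3 and pan_floor below 0.1 m or height (world z) of zone above 5 m) or distance between each of C1, C2, C3 and pan_floor above 0.1 m or distance between each of C1, C2, C4 and pan_floor above 0.1 m or distance between each of C1, C3, C4 and pan_floor above 0.1 m or distance between each of C2, C3, C4 and pan_floor above 0.1 m) and (((distance between T1 and pan_floor below 0.1 m or height (world z) of zone above 5 m) and (distance between T2 and pan_floor below 0.1 m or height (world z) of zone above 5 m) and (distance between T3 and pan_floor below 0.1 m or height (world z) of zone above 5 m)) or distance between each of C1, C2 and pan_floor below 0.1 m or distance between each of C1, C3 and pan_floor below 0.1 m or distance between each of C1, C4 and pan_floor below 0.1 m or distance between each of C2, C3 and pan_floor below 0.1 m or distance between each of C2, C4 and pan_floor below 0.1 m or distance between each of C3, C4 and pan_floor below 0.1 m) and (((distance between any of T1, T2 and pan_floor below 0.1 m or height (world z) of zone above 5 m) and (distance between any of T1, T3 and pan_floor below 0.1 m or height (world z) of zone above 5 m) and (distance between any of T2, T3 and pan_floor below 0.1 m or height (world z) of zone above 5 m)) or distance between each of C1, C2, C3 and pan_floor below 0.1 m or distance between each of C1, C2, C4 and pan_floor below 0.1 m or distance between each of C1, C3, C4 and pan_floor below 0.1 m or distance between each of C2, C3, C4 and pan_floor below 0.1 m) and angle between cup's own z axis and vertical below 0.06 rad and height (world z) of cup below 0.006 m and linear speed of each of cup, lid below 0.02 m/s and (distance between C1 and pan_floor below 0.1 m or distance between C1 and cup below 0.105 m) and (distance between C2 and pan_floor below 0.1 m or distance between C2 and cup below 0.105 m) and (distance between C3 and pan_floor below 0.1 m or distance between C3 and cup below 0.105 m) and (distance between C4 and pan_floor below 0.1 m or distance between C4 and cup below 0.105 m) and value of joint start below 0.0015 m and horizontal distance between pan and zone below 0.03 m); the robot touches nothing.
It fails at once if the start button is pressed while the lid is off the pan (value of joint start above 0.004 m and horizontal distance between lid and pan above 0.05 m).
It fails at once if a bystander (soy bottle, oil bottle, paper cup, dipping bowl, turner) is pushed more than 40 mm away or knocked over (distance of any of soy, oil, papercup, dipbowl, turner from where it was at the start of the episode above 0.04 m or angle between any of soy, oil, papercup, dipbowl, turner's own z axis and vertical above 0.6 rad).
Of T1, T2, T3 only 1 to 3 are there at a start; the rules pass over those that are not, and their reading is None.
At some moment in a run one of T1, T2, T3, lid may be knocked a few centimetres aside while the robot is not near it.
It also fails if it takes over 210 s, if anything falls off the work surface, if the arm or the gripper's body presses on something with over 40 N, if the wrist force passes 120 N, or if a joint passes its speed limit or range.

ROBOT

A 6-joint arm with a two-finger parallel gripper is mounted at the origin on the work surface. World frame = base frame: x ahead of the robot, y to its left, z up, the work surface at z = 0. Lengths are in m, angles in rad, forces in N, time in s.
With the tool pointing down it reaches from about 0.35 to 0.85 m from the base axis. Payload 8.1 kg.
Tool frame: the origin (TCP) lies between the finger pads; the fingertips stand 25 mm ahead of it and the grasp point (between the pads) lies 6 mm ahead of it (arm.tcp_to_tips is the distance from the TCP to the fingertips, in m); z points along the fingers, y is the line along which they close (so a half turn about z gives the same grasp; the last joint's range is limited). The gripper opens to 93 mm and grips with 3 to 60 N. Pads are 15 mm wide; open, the fingers measure 128 mm over their backs; the gripper's body (75 mm by 188 mm) begins 65 mm behind the grasp point.
Start: joints at [-1.285, 0.13, 1.488, -0, 1.523, -0.085], TCP at [0.217, -0.559, 0.244] pointing down, gripper open.
Joint ranges: [-2.96, 2.96], [-0.89, 2.26], [0.02, 2.5], [-1.34, 4.48], [0, 2.73], [-2.66, 2.66]. Speed limits (rad/s): [2.39, 2.39, 2.79, 3.14, 3.14, 3.14].

INTERFACE

Orientations are given as a 3x3 rotation matrix whose columns are the frame's x, y, z axes.
In Python, from station import arm gives the robot as it stands. The module is installed in compiled form; this text tells all that it offers.
- The arm moves only by the tool jog_arm, never from a script. Its argument "commands" is one flat list of numbers, 6 for each row, row after row: the shift along the world's x, y, z normalised to -1 to 1, where 1 is 0.2 m, then the turn, a rotation vector about the world's x, y, z normalised to -1 to 1, where 1 is pi rad. A call has 1 to 20 rows; each row is the pose to reach, as a shift and turn from the pose commanded when the call began, turning the shorter way round; what a row does not reach only later rows make up. A row lasts 1/12 s, in which the tool goes at most 41.7 mm and 7.16 degrees, less where a joint would pass 70% of its speed; a pose out of reach is approached as far as the arm can. A call with a number of a shift or a turn outside -1 to 1 is refused whole. A call with a gripper value outside its range is refused whole. "hand" is the closure, from -1 (fully open) to 1 (shut), so that 0 is half open, set as the call begins (left out, the last holds). The fingers move at their own pace and stop on an object; "newtons" is the grip in N (left out, the last holds). Time passes only in rows, so rows that repeat a pose let the fingers close. It gives the time, the measured TCP pose, the force, the opening and the grip force at its end, in the units of the state.
- arm.state(): the state, without advancing time (a new reading comes with each control period).
- arm.camera(name): name is "scene" or "top"; returns a dict with "frame" (420x560x3 uint8, red, green, blue), "mtx" (3x3 intrinsics, pixels), "xyz" and "orientation" of the camera in the world. Camera axes: x right, y up, looking along -z (the intrinsics and any distortion apply to the point x, -y, -z); pixel columns grow to the right and rows downward; lengths in m; the calibration is good to about 2 mm. A picture is of the moment at which its call begins. There is no depth.
- arm.close_job(): hands the job in; it is judged then, once.
The state is a dict: "time_s": time; "q": joint angles; "joint_velocities": joint speeds; "joint_torque": joint torques, N m; "position": TCP position; "ee_rot": TCP orientation; "wrist_force": force on the tool from outside, world axes, zero at the start; "wrist_torque": the same for the moment, N m; "finger_gap": finger opening in m; "gripper_force": force on a finger pad.
Only numpy, scipy, OpenCV 4.12 (cv2) and the standard library are available. Lean on these libraries where they do the work, as an engineer would, in place of code of your own. Each camera call takes 0.05 s, during which the arm holds its last target. There are 200 camera calls.

## Working session

There is one attempt and no reset: what is moved stays moved. The work goes in short steps, Python scripts to look and compute and a tool call to move; the robot and the scene stay as the last step left them, time stands still between calls to the robot, and variables do not carry over. Pictures are saved under pics/ and viewed, at most 14 in all, crops included, and the job is handed in when it is done.

Besides the shell and the picture viewer there is one more tool, called after "Call:" as a command line: name --argument value ..., lists and objects as JSON in quotes. jog_arm: Moves the arm, as the interface text tells. Scaled input: -1 to 1 covers 0.2 m each way for a shift and pi rad each way for a turn. Its arguments: {"type":"object","properties":{"commands":{"type":"array","items":{"type":"number"}},"hand":{"type":"number"},"newtons":{"type":"number"}},"required":["commands"]}

```bash
mkdir -p pics; cat > h.py <<'E'
import numpy as np, cv2
from station import arm
def shot(name,fn=None):
    c=arm.camera(name); im=np.ascontiguousarray(c['frame'][:,:,::-1])
    if fn: cv2.imwrite('pics/'+fn,im)
    return c,im
def ray(c,u,v):
    K=np.array(c['mtx']); d=np.linalg.solve(K,[u,v,1.0]); d=np.array([d[0],-d[1],-d[2]])
    return np.array(c['xyz']),np.array(c['orientation'])@d
def pt(c,u,v,z):
    o,d=ray(c,u,v); return o+d*(z-o[2])/d[2]
def px(c,p):
    q=np.array(c['orientation']).T@(np.array(p)-np.array(c['xyz'])); q=np.array([q[0],-q[1],-q[2]]); q=np.array(c['mtx'])@q; return q[:2]/q[2]
E
python3 - <<'E'
from h import *
for n in ('scene','top'):
    c,im=shot(n,n+'0.png'); print(n,c['xyz'],c['orientation'],c['mtx'],c.keys())
s=arm.state(); print(s['position'],s['ee_rot'],s['finger_gap'])
E
```

```text
scene [1.05202421 0.17772793 0.85830366] [[-0.36091357 -0.73038316  0.57989813]
 [ 0.93259441 -0.28064894  0.22694455]
 [-0.00300868  0.62271712  0.78244127]] [[418.81608778   0.         276.82332409]
 [  0.         418.81608778 212.8308916 ]
 [  0.           0.           1.        ]] dict_keys(['frame', 'mtx', 'xyz', 'orientation'])
top [ 0.2776005  -0.05278877  1.30100107] [[-0.02461046  0.9809967  -0.19245729]
 [-0.99933476 -0.02932428 -0.02168237]
 [-0.02691401  0.19179564  0.98106578]] [[482.3434002    0.         274.71396706]
 [  0.         482.3434002  206.20089295]
 [  0.           0.           1.        ]] dict_keys(['frame', 'mtx', 'xyz', 'orientation'])
[ 0.21729996 -0.55877755  0.24267694] [[ 9.32040836e-01  3.62352939e-01 -4.77004092e-04]
 [ 3.62353230e-01 -9.32039497e-01  1.58543384e-03]
 [ 1.29899957e-04 -1.65053305e-03 -9.99998629e-01]] 0.09323433176423472
```

View pics/top0.png

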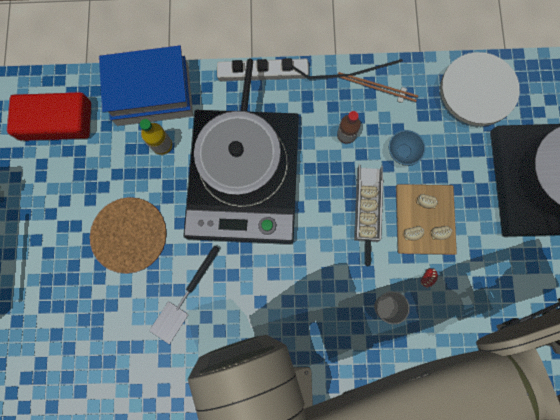

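View pics/scene0.png

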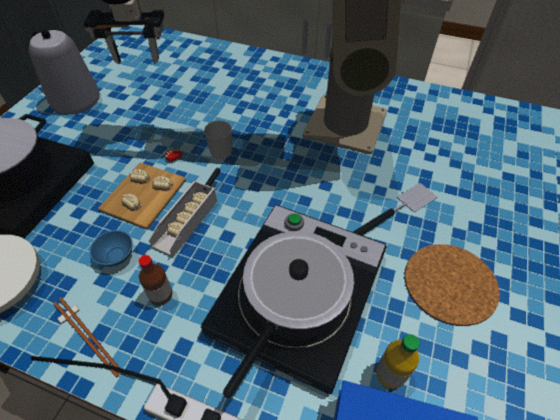

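Top view: pan and lid with the knob at (236,149), mat (128,235), button (267,225), cup about (369,205) with its mouth up-image. Board dumplings are at (428,201), (413,233) and (441,232). Look-alikes: the red dumpling at (430,277), the four cream ones in the cup, and a second pan and hob at (540,165), which is not ours. All three T's are present, so one has to come from the cup.

```bash
python3 - <<'E'
from h import *
ct,t=shot('top'); cs,s=shot('scene')
def blobs(im,lo,hi,roi,amin):
    x0,y0,x1,y1=roi; h=cv2.cvtColor(im[y0:y1,x0:x1],cv2.COLOR_BGR2HSV); m=cv2.inRange(h,lo,hi)
    cc,_=cv2.findContours(m,cv2.RETR_EXTERNAL,cv2.CHAIN_APPROX_NONE); out=[]
    for k in cc:
        if cv2.contourArea(k)>=amin:
            r=cv2.minAreaRect(k+np.array([[[x0,y0]]])); M=cv2.moments(k); out.append((M['m10']/M['m00']+x0,M['m01']/M['m00']+y0,cv2.contourArea(k),r))
    return out
def tri(a,b):
    o1,d1=ray(ct,*a);o2,d2=ray(cs,*b); k=np.linalg.lstsq(np.c_[d1,-d2],o2-o1,rcond=None)[0]
    return (o1+d1*k[0]+o2+d2*k[1])/2,np.linalg.norm(o1+d1*k[0]-o2-d2*k[1])
def show(n,b):
    for q in b: print(n,np.round(q[:3],1),np.round(q[3][0]+q[3][1],1),round(q[3][2]))
G=((50,100,50),(75,255,255))
gt=blobs(t,*G,(250,210,290,240),20);gs=blobs(s,*G,(270,200,310,235),20);show('gt',gt);show('gs',gs)
kt=blobs(t,(0,0,0),(180,255,60),(220,130,252,165),30);ks=blobs(s,(0,0,0),(180,255,60),(284,255,314,285),30);show('kt',kt);show('ks',ks)
if gt and gs: print('btn',tri(gt[0][:2],gs[0][:2]))
if kt and ks: print('knob',tri(kt[0][:2],ks[0][:2]))
mt=blobs(t,(5,80,40),(20,255,255),(80,190,175,280),500);ms=blobs(s,(5,80,40),(20,255,255),(395,235,510,330),500);show('mt',mt);show('ms',ms)
print('mat',pt(ct,*mt[0][3][0],.008),pt(cs,*ms[0][3][0],.008))
for nm,im in (('t',t),('s',s)):
    roi=(390,180,465,260) if nm=='t' else (98,155,192,225)
    b=blobs(im,(12,10,135),(40,95,255),roi,20);show('d'+nm,b)
    for q in b: print(pt(ct if nm=='t' else cs,q[0],q[1],.012+.014))
a=cv2.resize(t[155:270,350:465],None,fx=5,fy=5,interpolation=cv2.INTER_CUBIC); cv2.imwrite('pics/crop1.png',a)
b=cv2.resize(s[150:260,95:225],None,fx=5,fy=5,interpolation=cv2.INTER_CUBIC); cv2.imwrite('pics/crop2.png',b)
E
```

```text
gt [266.7 224.6  77.5] [267. 225.  10.  10.] 90
gs [294.3 218.5  83. ] [294.5 219.   10.   11. ] 90
kt [235.6 148.5 157.5] [235.5 148.5  15.   13. ] 90
ks [298.4 269.4 284. ] [298.  269.5  19.   18. ] 90
btn (array([ 0.47090781, -0.00441638,  0.0730857 ]), np.float64(0.0015178111045541203))
knob (array([0.6496202 , 0.06493597, 0.16101799]), np.float64(0.0014611108335682327))
mt [ 127.7  234.9 4363. ] [127.5 235.   74.   75. ] 90
ms [ 451.7  284.5 5659. ] [451.6 284.8  98.4  74.2] 27
mat [0.46334194 0.37865156 0.008     ] [0.4744631  0.37864596 0.008     ]
dt [442.3 232.3 143.5] [442.5 232.5  11.   19. ] 90
dt [414.7 232.7 152. ] [414.5 233.2  11.   19.4] 77
dt [427.8 200.7 140. ] [427.7 200.5  17.6  11.4] 7
[ 0.44419404 -0.46540199  0.026     ]
[ 0.44515041 -0.39296383  0.026     ]
[ 0.53042334 -0.43470456  0.026     ]
ds [182.3 217.4 115. ] [180.3 218.8  11.3  21.9] 45
ds [188.6 206.3  39.5] [188.  206.5   9.    6. ] 90
ds [130.2 199.3 130. ] [130.3 199.1  16.6  11. ] 36
ds [161.3 180.9 114. ] [162.1 180.8  18.2   9.5] 8
ds [138.3 173.7 115. ] [138.8 173.2  14.1  14.8] 45
[ 0.53443227 -0.28082007  0.026     ]
[ 0.49676313 -0.28343969  0.026     ]
[ 0.53033956 -0.43715039  0.026     ]
[ 0.44419834 -0.39542185  0.026     ]
[ 0.44359001 -0.46854071  0.026     ]
```

View pics/crop1.png

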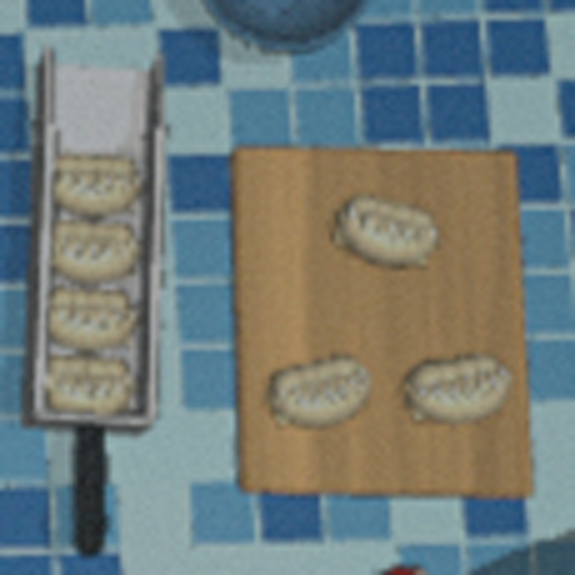

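View pics/crop2.png

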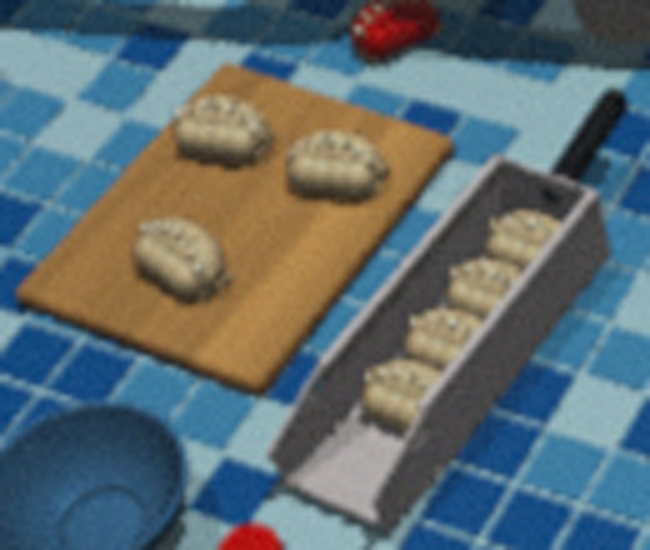

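Call:
jog_arm --commands '[0.54, 0.78, 0.1, 0, 0, 0, 0.54, 0.78, 0.1, 0, 0, 0, 0.54, 0.78, 0.1, 0, 0, 0, 0.54, 0.78, 0.1, 0, 0, 0, 0.54, 0.78, 0.1, 0, 0, 0, 0.54, 0.78, 0.1, 0, 0, 0]' --hand -1 --newtons 25

```text
time_s: 0.7
position: [0.3281, -0.3999, 0.2645]
ee_rot: [[0.931, 0.366, 0.002], [0.366, -0.931, 0.0], [0.002, 0.0, -1.0]]
wrist_force: [-0.2, -0.5, 1.5]
finger_gap: 0.093
gripper_force: 0.0
```

Call:
jog_arm --commands '[0.54, 0.78, 0, 0, 0, 0, 0.54, 0.78, 0, 0, 0, 0, 0.54, 0.78, 0, 0, 0, 0, 0.54, 0.78, 0, 0, 0, 0, 0.54, 0.78, 0, 0, 0, 0, 0.54, 0.78, 0, 0, 0, 0]'

```text
time_s: 1.2
position: [0.4353, -0.2442, 0.2635]
ee_rot: [[0.931, 0.366, 0.001], [0.366, -0.931, 0.001], [0.001, -0.001, -1.0]]
wrist_force: [-0.5, -0.1, -0.0]
finger_gap: 0.0931
gripper_force: 0.0
```

Call:
jog_arm --commands '[0.54, 0.78, 0, 0, 0, 0, 0.54, 0.78, 0, 0, 0, 0, 0.54, 0.78, 0, 0, 0, 0, 0.54, 0.78, 0, 0, 0, 0, 0.54, 0.78, 0, 0, 0, 0, 0.54, 0.78, 0, 0, 0, 0]'

```text
time_s: 1.7
position: [0.5431, -0.0886, 0.2631]
ee_rot: [[0.931, 0.366, 0.0], [0.366, -0.931, 0.001], [0.0, -0.001, -1.0]]
wrist_force: [1.1, -0.1, -0.2]
finger_gap: 0.0928
gripper_force: 0.0
```

```bash
python3 - <<'E'
from h import *
c,im=shot('top')
P=lambda u,v,z: np.round(pt(c,u,v,z),4)
print('cup mouth',P(359,165,.036),P(381.6,166,.036),'back',P(355.6,240,.05),P(381,239,.05),'hub',P(368,252,.04))
cs,s=shot('scene')
h=cv2.cvtColor(s,cv2.COLOR_BGR2HSV); m=cv2.inRange(h,(5,80,40),(20,255,255)); m[:235]=0;m[330:]=0;m[:,:395]=0;m[:,510:]=0
k=max(cv2.findContours(m,0,1)[0],key=cv2.contourArea)[:,0]
q=np.float32([pt(cs,*a,.008)[:2] for a in k]); print(cv2.minEnclosingCircle(q))
h=cv2.cvtColor(im,cv2.COLOR_BGR2HSV); m=cv2.inRange(h,(5,80,40),(20,255,255)); m[:190]=0;m[280:]=0;m[:,:80]=0;m[:,175:]=0
k=max(cv2.findContours(m,0,1)[0],key=cv2.contourArea)[:,0]
q=np.float32([pt(c,*a,.008)[:2] for a in k]); print(cv2.minEnclosingCircle(q))
s=arm.state(); print(s['position'],s['time_s'],s['wrist_force'])
E
```

```text
cup mouth [ 0.6325 -0.2556  0.036 ] [ 0.6277 -0.3162  0.036 ] back [ 0.4274 -0.2329  0.05  ] [ 0.4281 -0.2986  0.05  ] hub [ 0.3963 -0.2647  0.04  ]
((0.4675629734992981, 0.37672072649002075), 0.10489276051521301)
((0.4649438261985779, 0.3785587251186371), 0.10436245054006577)
[ 0.54145434 -0.0916436   0.26310101] 1.8 [-0.53948181 -0.0991244  -0.56190717]
```

Call:
jog_arm --commands '[0.54, 0.78, 0, 0, 0, 0, 0.54, 0.78, 0, 0, 0, 0, 0.54, 0.78, 0, 0, 0, 0, 0.54, 0.78, 0, 0, 0, 0, 0.54, 0.78, 0, 0, 0, 0, 0.54, 0.78, -0.1, 0, 0, 0, 0.54, 0.78, -0.2, 0, 0, 0, 0.54, 0.78, -0.3, 0, 0, 0, 0.54, 0.78, -0.36, 0, 0, 0, 0.54, 0.78, -0.41, 0, 0, 0, 0.54, 0.78, -0.45, 0, 0, 0, 0.54, 0.78, -0.45, 0, 0, 0]'

```text
time_s: 2.8
position: [0.6487, 0.0637, 0.172]
ee_rot: [[0.932, 0.361, -0.002], [0.361, -0.932, -0.0], [-0.002, -0.001, -1.0]]
wrist_force: [-0.4, -0.8, -0.1]
finger_gap: 0.0929
gripper_force: 0.0
```

Call:
jog_arm --commands '[0, 0, 0, 0, 0, 0, 0, 0, 0, 0, 0, 0, 0, 0, 0, 0, 0, 0, 0, 0, 0, 0, 0, 0, 0, 0, 0, 0, 0, 0, 0, 0, 0, 0, 0, 0, 0, 0, 0, 0, 0, 0, 0, 0, 0, 0, 0, 0]' --hand 1 --newtons 25

```text
time_s: 3.47
position: [0.6494, 0.0649, 0.1737]
ee_rot: [[0.932, 0.362, -0.0], [0.362, -0.932, 0.0], [-0.0, -0.0, -1.0]]
wrist_force: [0.6, -0.0, 0.3]
finger_gap: 0.0443
gripper_force: 0.0
```

Call:
jog_arm --commands '[0, 0, 0, 0, 0, 0, 0, 0, 0, 0, 0, 0, 0, 0, 0, 0, 0, 0, 0, 0, 0, 0, 0, 0, 0, 0, 0.05, 0, 0, 0, 0, 0, 0.1, 0, 0, 0, 0, 0, 0.2, 0, 0, 0, 0, 0, 0.3, 0, 0, 0, 0, 0, 0.4, 0, 0, 0, 0, 0, 0.4, 0, 0, 0]'

```text
time_s: 4.3
position: [0.6516, 0.0648, 0.2601]
ee_rot: [[0.932, 0.362, 0.008], [0.362, -0.932, 0.0], [0.008, 0.003, -1.0]]
wrist_force: [0.8, -0.4, -3.0]
finger_gap: 0.0376
gripper_force: 25.0
```

```bash
python3 - <<'E'
from h import *
c,im=shot('scene','s1.png')
E
```

```text
(no output)
```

View pics/s1.png

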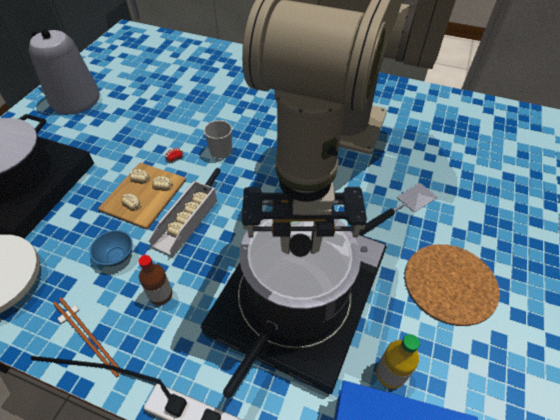

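Lid held by its knob and lifted, level, at (300,250); the mat at (451,285) is free.

Call:
jog_arm --commands '[-0.2, 0.35, 0, 0, 0, 0, -0.46, 0.78, 0, 0, 0, 0, -0.46, 0.78, 0, 0, 0, 0, -0.46, 0.78, 0, 0, 0, 0, -0.46, 0.78, 0, 0, 0, 0, -0.46, 0.78, 0, 0, 0, 0]'

```text
time_s: 4.85
position: [0.5547, 0.2242, 0.2521]
ee_rot: [[0.93, 0.367, -0.003], [0.367, -0.93, 0.001], [-0.002, -0.002, -1.0]]
wrist_force: [-0.1, -0.7, -5.1]
finger_gap: 0.0376
gripper_force: 25.0
```

Call:
jog_arm --commands '[-0.2, 0.35, 0, 0, 0, 0, -0.46, 0.78, 0, 0, 0, 0, -0.46, 0.78, 0, 0, 0, 0, -0.46, 0.78, 0, 0, 0, 0, -0.46, 0.78, 0, 0, 0, 0, -0.46, 0.78, -0.1, 0, 0, 0, -0.46, 0.78, -0.25, 0, 0, 0, -0.46, 0.78, -0.4, 0, 0, 0, -0.46, 0.78, -0.55, 0, 0, 0, -0.46, 0.78, -0.65, 0, 0, 0, -0.46, 0.78, -0.75, 0, 0, 0, -0.46, 0.78, -0.8, 0, 0, 0, -0.46, 0.78, -0.85, 0, 0, 0, -0.46, 0.78, -0.85, 0, 0, 0]'

```text
time_s: 6.02
position: [0.4647, 0.3754, 0.0811]
ee_rot: [[0.932, 0.362, -0.003], [0.362, -0.932, -0.002], [-0.004, 0.001, -1.0]]
wrist_force: [0.1, -0.5, -4.0]
finger_gap: 0.0377
gripper_force: 25.0
```

Call:
jog_arm --commands '[0, 0, -0.03, 0, 0, 0, 0, 0, -0.06, 0, 0, 0, 0, 0, -0.08, 0, 0, 0, 0, 0, -0.1, 0, 0, 0, 0, 0, -0.11, 0, 0, 0, 0, 0, -0.11, 0, 0, 0, 0, 0, -0.11, 0, 0, 0]'

```text
time_s: 6.6
position: [0.4654, 0.3768, 0.0617]
ee_rot: [[0.932, 0.362, 0.0], [0.362, -0.932, 0.0], [0.0, -0.0, -1.0]]
wrist_force: [-0.2, 0.8, -4.6]
finger_gap: 0.0374
gripper_force: 25.0
```

Call:
jog_arm --commands '[0, 0, -0.01, 0, 0, 0, 0, 0, -0.015, 0, 0, 0, 0, 0, -0.015, 0, 0, 0]'

```text
time_s: 6.85
position: [0.466, 0.3771, 0.0597]
ee_rot: [[0.932, 0.362, 0.001], [0.362, -0.932, 0.001], [0.001, -0.0, -1.0]]
wrist_force: [-1.0, -1.7, 2.3]
finger_gap: 0.0374
gripper_force: 25.0
```

Call:
jog_arm --commands '[0, 0, 0, 0, 0, 0, 0, 0, 0, 0, 0, 0, 0, 0, 0, 0, 0, 0, 0, 0, 0, 0, 0, 0, 0, 0, 0, 0, 0, 0, 0, 0, 0, 0, 0, 0, 0, 0, 0.2, 0, 0, 0, 0, 0, 0.4, 0, 0, 0, 0, 0, 0.6, 0, 0, 0, 0, 0, 0.8, 0, 0, 0, 0, 0, 0.9, 0, 0, 0, 0, 0, 0.9, 0, 0, 0]' --hand -1

```text
time_s: 7.85
position: [0.468, 0.3786, 0.2463]
ee_rot: [[0.932, 0.362, 0.009], [0.362, -0.932, 0.006], [0.011, -0.003, -1.0]]
wrist_force: [1.1, 1.0, 0.2]
finger_gap: 0.0929
gripper_force: 0.0
```

```bash
python3 - <<'E'
from h import *
c,im=shot('top','t2.png'); c,im=shot('scene')
E
```

```text
(no output)
```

View pics/t2.png

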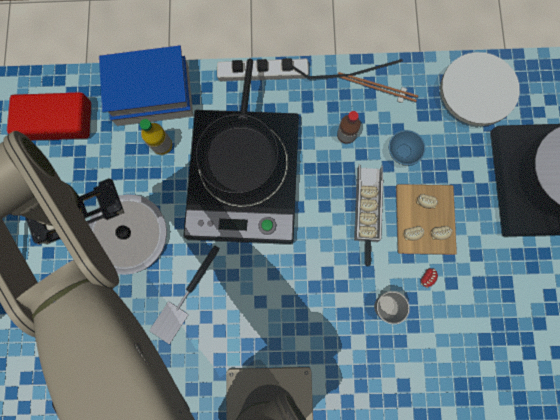

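The lid lies centred on the mat with its knob at (123,233), the pan is open, and the cup and dumplings have not moved. Next is the cup.

Call:
jog_arm --commands '[0.08, -0.82, 0, 0, 0, -0.149, 0.08, -0.82, 0, 0, 0, -0.149, 0.08, -0.82, 0, 0, 0, -0.149, 0.08, -0.82, 0, 0, 0, -0.149, 0.08, -0.82, 0, 0, 0, -0.149]'

```text
time_s: 8.37
position: [0.4811, 0.2065, 0.236]
ee_rot: [[0.994, -0.108, -0.004], [-0.108, -0.994, -0.004], [-0.003, 0.004, -1.0]]
wrist_force: [-0.3, -0.1, -1.0]
finger_gap: 0.0933
gripper_force: 0.0
```

Call:
jog_arm --commands '[0.08, -0.82, 0, 0, 0, 0, 0.08, -0.82, 0, 0, 0, 0, 0.08, -0.82, 0, 0, 0, 0, 0.08, -0.82, 0, 0, 0, 0, 0.08, -0.82, 0, 0, 0, 0]'

```text
time_s: 8.78
position: [0.4968, 0.0428, 0.2364]
ee_rot: [[0.995, -0.102, -0.003], [-0.102, -0.995, -0.003], [-0.003, 0.003, -1.0]]
wrist_force: [-0.1, -0.4, 0.1]
finger_gap: 0.0929
gripper_force: 0.0
```

Call:
jog_arm --commands '[0.08, -0.82, 0, 0, 0, 0, 0.08, -0.82, 0, 0, 0, 0, 0.08, -0.82, 0, 0, 0, 0, 0.08, -0.82, 0, 0, 0, 0, 0.08, -0.82, 0, 0, 0, 0]'

```text
time_s: 9.2
position: [0.5127, -0.1206, 0.2365]
ee_rot: [[0.995, -0.102, -0.003], [-0.102, -0.995, -0.002], [-0.003, 0.002, -1.0]]
wrist_force: [1.0, 0.3, 0.0]
finger_gap: 0.093
gripper_force: 0.0
```

Call:
jog_arm --commands '[0.08, -0.82, 0, 0, 0, 0, 0.08, -0.82, 0, 0, 0, 0, 0.08, -0.82, 0, 0, 0, 0, 0.08, -0.82, 0, 0, 0, 0, 0.08, -0.82, 0, 0, 0, 0, 0.08, -0.82, 0, 0, 0, 0]'

```text
time_s: 9.7
position: [0.5287, -0.2798, 0.236]
ee_rot: [[0.995, -0.1, -0.003], [-0.1, -0.995, 0.002], [-0.004, -0.002, -1.0]]
wrist_force: [-0.0, 0.4, -0.3]
finger_gap: 0.0926
gripper_force: 0.0
```

```bash
python3 - <<'E'
from h import *
s=arm.state(); print(s['position'],s['ee_rot'],s['time_s'])
E
```

```text
[ 0.52872066 -0.27977798  0.23596539] [[ 0.99500521 -0.09976885 -0.00328858]
 [-0.09976093 -0.99500831  0.00249234]
 [-0.00352082 -0.00215182 -0.99999149]] 9.7
```

Call:
jog_arm --commands '[0, 0.015, -0.15, 0, 0, 0, 0, 0.015, -0.3, 0, 0, 0, 0, 0.015, -0.45, 0, 0, 0, 0, 0.015, -0.6, 0, 0, 0, 0, 0.015, -0.7, 0, 0, 0, 0, 0.015, -0.8, 0, 0, 0, 0, 0.015, -0.88, 0, 0, 0, 0, 0.015, -0.94, 0, 0, 0, 0, 0.015, -0.97, 0, 0, 0, 0, 0.015, -0.97, 0, 0, 0]'

```text
time_s: 10.53
position: [0.5285, -0.2743, 0.0427]
ee_rot: [[0.995, -0.096, -0.003], [-0.096, -0.995, 0.002], [-0.003, -0.002, -1.0]]
wrist_force: [0.2, -0.6, -0.1]
finger_gap: 0.0933
gripper_force: 0.0
```

Call:
jog_arm --commands '[0, 0, 0, 0, 0, 0, 0, 0, 0, 0, 0, 0, 0, 0, 0, 0, 0, 0, 0, 0, 0, 0, 0, 0, 0, 0, 0, 0, 0, 0, 0, 0, 0, 0, 0, 0, 0, 0, 0, 0, 0, 0, 0, 0, 0, 0, 0, 0, 0, 0, 0, 0, 0, 0, 0, 0, 0, 0, 0, 0]' --hand 1 --newtons 40

```text
time_s: 11.37
position: [0.5299, -0.2768, 0.0455]
ee_rot: [[0.995, -0.097, 0.001], [-0.097, -0.995, -0.001], [0.001, 0.001, -1.0]]
wrist_force: [-0.8, -1.2, 5.9]
finger_gap: 0.063
gripper_force: 40.0
```

Call:
jog_arm --commands '[0, 0, 0.05, 0, 0, 0, 0, 0, 0.1, 0, 0, 0, 0, 0, 0.2, 0, 0, 0, 0, 0, 0.3, 0, 0, 0, 0, 0, 0.4, 0, 0, 0, 0, 0, 0.5, 0, 0, 0, 0, 0, 0.6, 0, 0, 0, 0, 0, 0.7, 0, 0, 0, 0, 0, 0.8, 0, 0, 0, 0, 0, 0.9, 0, 0, 0, 0, 0, 0.95, 0, 0, 0, 0, 0, 0.95, 0, 0, 0]'

```text
time_s: 12.37
position: [0.5306, -0.2769, 0.2383]
ee_rot: [[0.995, -0.097, 0.004], [-0.097, -0.995, -0.003], [0.005, 0.002, -1.0]]
wrist_force: [0.6, -0.3, -2.9]
finger_gap: 0.0628
gripper_force: 40.0
```

```bash
python3 - <<'E'
from h import *
c,im=shot('scene','s3.png')
E
```

```text
(no output)
```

View pics/s3.png

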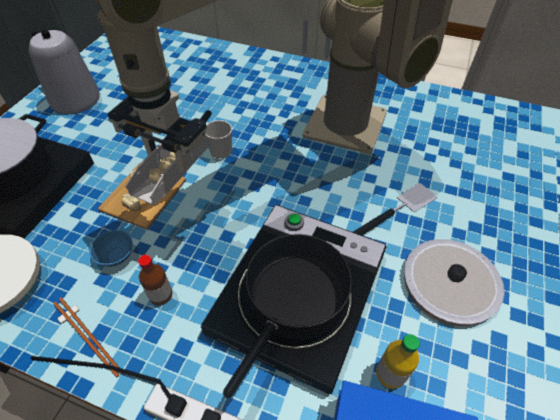

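Cup held level with all four dumplings in it. Board dumplings still in place, pan empty. Next I carry it over to the pan.

Call:
jog_arm --commands '[-0.01, 0.08, 0, 0, 0, 0.01, -0.02, 0.2, 0, 0, 0, 0.02, -0.03, 0.35, 0, 0, 0, 0.031, -0.05, 0.5, 0, 0, 0, 0.031, -0.06, 0.65, 0, 0, 0, 0.031, -0.07, 0.78, 0, 0, 0, 0.031, -0.075, 0.85, 0, 0, 0, 0.031]'

```text
time_s: 13.0
position: [0.5131, -0.1033, 0.2325]
ee_rot: [[1.0, 0.002, -0.003], [0.002, -1.0, 0.002], [-0.003, -0.002, -1.0]]
wrist_force: [0.9, -0.7, -3.7]
finger_gap: 0.0625
gripper_force: 40.0
```

Call:
jog_arm --commands '[-0.01, 0.1, 0, 0, 0, 0, -0.02, 0.25, 0, 0, 0, 0, -0.03, 0.4, 0, 0, 0, 0, -0.05, 0.55, 0, 0, 0, 0, -0.06, 0.68, 0, 0, 0, 0, -0.07, 0.8, 0, 0, 0, 0, -0.075, 0.86, 0, 0, 0, 0, -0.075, 0.86, 0, 0, 0, 0, -0.075, 0.86, 0, 0, 0, 0]'

```text
time_s: 13.75
position: [0.4991, 0.0656, 0.2337]
ee_rot: [[1.0, 0.001, -0.001], [0.001, -1.0, -0.001], [-0.001, 0.001, -1.0]]
wrist_force: [-0.2, -0.8, -2.3]
finger_gap: 0.0629
gripper_force: 40.0
```

```bash
cat >> h.py <<'E'
def cream(im,roi,amin=8):
    x0,y0,x1,y1=roi; h=cv2.cvtColor(im[y0:y1,x0:x1],cv2.COLOR_BGR2HSV); m=cv2.inRange(h,(12,25,90),(40,130,255))
    n,l,st,ce=cv2.connectedComponentsWithStats(m)
    return [(round(ce[i][0]+x0,1),round(ce[i][1]+y0,1),int(st[i][4])) for i in range(1,n) if st[i][4]>=amin]
E
python3 - <<'E'
from h import *
c,im=shot('scene','s4.png'); print(cream(im,(220,190,370,330))); s=arm.state(); print(s['position'],s['wrist_force'])
ct,t=shot('top','t4.png'); print(cream(t,(185,105,300,245)))
cv2.imwrite('pics/s4c.png',np.hstack([cv2.resize(im[130:340,180:400],None,fx=1.8,fy=1.8),cv2.resize(t[60:270,150:370],None,fx=1.8,fy=1.8)]))
E
```

```text
[(np.float64(325.5), np.float64(196.8), 221), (np.float64(319.1), np.float64(213.3), 170)]
[0.49928376 0.06502409 0.23387913] [ 0.78423804 -0.46381553 -2.82188762]
[(np.float64(215.4), np.float64(166.1), 3504), (np.float64(243.4), np.float64(184.3), 683), (np.float64(211.7), np.float64(187.2), 70), (np.float64(207.3), np.float64(202.0), 18)]
```

View pics/s4c.png

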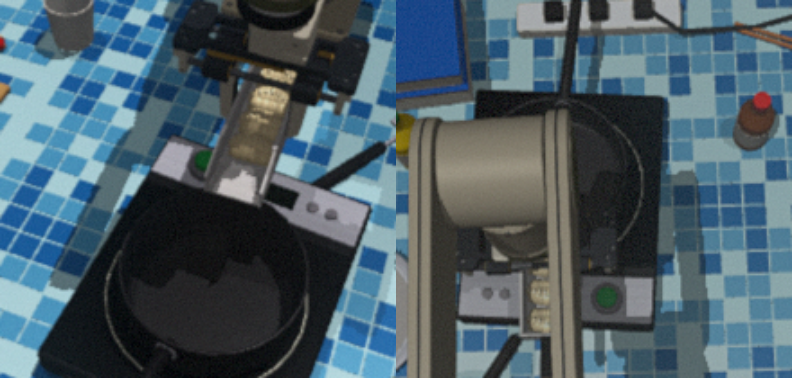

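Level cup with its mouth over the near rim of the pan, button clear. Starting the dip with 16 degrees.

Call:
jog_arm --commands '[0.01, 0, -0.015, 0, 0.011, 0, 0.02, 0, -0.03, 0, 0.022, 0, 0.03, 0, -0.045, 0, 0.033, 0, 0.04, 0, -0.06, 0, 0.044, 0, 0.05, 0, -0.075, 0, 0.055, 0, 0.058, 0, -0.09, 0, 0.066, 0, 0.066, 0, -0.105, 0, 0.078, 0, 0.075, 0, -0.12, 0, 0.089, 0, 0.075, 0, -0.12, 0, 0.089, 0, 0.075, 0, -0.12, 0, 0.089, 0]'

```text
time_s: 14.68
position: [0.5147, 0.0646, 0.2098]
ee_rot: [[0.961, -0.002, -0.276], [-0.001, -1.0, 0.0], [-0.276, 0.0, -0.961]]
wrist_force: [0.3, -0.1, -2.7]
finger_gap: 0.0627
gripper_force: 40.0
```

```bash
python3 - <<'E'
from h import *
c,im=shot('scene','s5.png'); print(cream(im,(220,170,370,330))); s=arm.state(); print(s['position'],s['ee_rot'][:,0],s['wrist_force'])
cv2.imwrite('pics/s5c.png',cv2.resize(im[130:340,180:400],None,fx=2,fy=2))
E
```

```text
[(np.float64(339.3), np.float64(181.2), 107), (np.float64(326.2), np.float64(197.4), 45), (np.float64(318.8), np.float64(216.0), 458)]
[0.51466093 0.06485916 0.21033549] [ 0.96131342 -0.00121493 -0.27545423] [ 0.23400862  0.17974812 -2.96542841]
```

View pics/s5c.png

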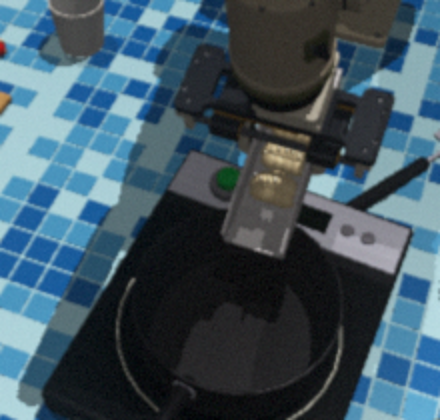

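Cup dipped about 16°, its lip inside the near rim at about (308,255). C1 at (315,222) has not moved. Next come small steps, watching where C1's front edge is along the trough axis.

Call:
jog_arm --commands '[0.006, 0, 0.007, 0, 0.0055, 0, 0.0115, 0, 0.014, 0, 0.011, 0, 0.017, 0, 0.021, 0, 0.0165, 0, 0.023, 0, 0.028, 0, 0.022, 0, 0.023, 0, 0.028, 0, 0.022, 0, 0.023, 0, 0.028, 0, 0.022, 0, 0.023, 0, 0.028, 0, 0.022, 0, 0.023, 0, 0.028, 0, 0.022, 0]'

```text
time_s: 15.4
position: [0.519, 0.0658, 0.2161]
ee_rot: [[0.94, 0.0, -0.342], [0.0, -1.0, -0.0], [-0.342, -0.0, -0.94]]
wrist_force: [-0.1, -0.1, -3.4]
finger_gap: 0.0626
gripper_force: 40.0
```

```bash
cat > mon.py <<'E'
from h import *
import sys
c,im=shot('scene',sys.argv[1] if len(sys.argv)>1 else None); s=arm.state(); R=s['ee_rot']; p=s['position']
prof=[]
for d in range(-6,100,6):
    q=p+R@np.array([0.099-d/1000,0,0.0345-0.016]); u,v=px(c,q).round().astype(int)
    b=im[v-1:v+2,u-4:u+5].reshape(-1,3).mean(0); prof.append((d,int(b[2]-b[0])))
print('t',round(s['time_s'],2),'pitch',round(float(np.degrees(np.arcsin(-R[2,0]))),1),'F',np.round(s['wrist_force'],1),'lip px',px(c,p+R@np.array([.099,0,.0345])).round())
print(' '.join(f'{a}:{b}' for a,b in prof)); print('pan',cream(im,(240,235,355,325),15))
E
python3 mon.py
```

```text
t 15.45 pitch 20.0 F [-1.  -0.4 -2.9] lip px [307. 252.]
-6:2 0:3 6:2 12:2 18:2 24:2 30:3 36:2 42:11 48:36 54:46 60:37 66:28 72:38 78:40 84:38 90:51 96:36
pan []
```

Call:
jog_arm --commands '[0.006, 0, 0.007, 0, 0.0055, 0, 0.0115, 0, 0.014, 0, 0.011, 0, 0.0115, 0, 0.014, 0, 0.011, 0, 0.0115, 0, 0.014, 0, 0.011, 0, 0.0115, 0, 0.014, 0, 0.011, 0, 0.0115, 0, 0.014, 0, 0.011, 0]'

```text
time_s: 15.95
position: [0.5213, 0.0658, 0.2189]
ee_rot: [[0.927, 0.0, -0.374], [0.0, -1.0, 0.0], [-0.374, -0.0, -0.927]]
wrist_force: [-0.7, -0.3, -2.8]
finger_gap: 0.0631
gripper_force: 40.0
```

```bash
python3 mon.py
```

```text
t 16.0 pitch 22.0 F [ 0.2  0.2 -2.6] lip px [307. 252.]
-6:1 0:2 6:2 12:3 18:3 24:2 30:3 36:3 42:17 48:40 54:42 60:29 66:31 72:52 78:34 84:41 90:46 96:20
pan []
```

Call:
jog_arm --commands '[0.006, 0, 0.007, 0, 0.0055, 0, 0.0115, 0, 0.014, 0, 0.011, 0, 0.0115, 0, 0.014, 0, 0.011, 0, 0.0115, 0, 0.014, 0, 0.011, 0, 0.0115, 0, 0.014, 0, 0.011, 0, 0.0115, 0, 0.014, 0, 0.011, 0]'

```text
time_s: 16.5
position: [0.5236, 0.0658, 0.2217]
ee_rot: [[0.914, 0.0, -0.406], [0.0, -1.0, 0.0], [-0.406, -0.0, -0.914]]
wrist_force: [-0.5, 0.1, -2.2]
finger_gap: 0.0626
gripper_force: 40.0
```

```bash
python3 mon.py
```

```text
t 16.55 pitch 23.9 F [-0.4  0.7 -2.4] lip px [307. 252.]
-6:0 0:2 6:2 12:2 18:3 24:3 30:3 36:6 42:30 48:39 54:30 60:29 66:46 72:42 78:32 84:50 90:29 96:3
pan []
```

Call:
jog_arm --commands '[0, 0, 0, 0, 0, 0, 0, 0, 0, 0, 0, 0, 0, 0, 0, 0, 0, 0, 0, 0, 0, 0, 0, 0, 0, 0, 0, 0, 0, 0, 0, 0, 0, 0, 0, 0]'

```text
time_s: 17.05
position: [0.5236, 0.0658, 0.2218]
ee_rot: [[0.914, 0.0, -0.406], [0.0, -1.0, 0.0], [-0.406, -0.0, -0.914]]
wrist_force: [-0.2, 0.0, -2.2]
finger_gap: 0.0629
gripper_force: 40.0
```

```bash
python3 mon.py
```

```text
t 17.1 pitch 23.9 F [-0.7 -0.5 -1.8] lip px [307. 252.]
-6:1 0:2 6:2 12:2 18:2 24:3 30:3 36:5 42:30 48:40 54:31 60:28 66:46 72:42 78:38 84:50 90:30 96:3
pan []
```

Call:
jog_arm --commands '[0.006, 0, 0.0065, 0, 0.0055, 0, 0.012, 0, 0.013, 0, 0.011, 0, 0.012, 0, 0.013, 0, 0.011, 0, 0.012, 0, 0.013, 0, 0.011, 0, 0.012, 0, 0.013, 0, 0.011, 0]'

```text
time_s: 17.52
position: [0.5262, 0.0658, 0.2242]
ee_rot: [[0.899, 0.0, -0.437], [0.0, -1.0, 0.0], [-0.437, -0.0, -0.899]]
wrist_force: [-0.3, -0.3, -3.6]
finger_gap: 0.0631
gripper_force: 40.0
```

```bash
python3 mon.py
```

```text
t 17.57 pitch 25.9 F [-0.  -0.4 -2.6] lip px [307. 252.]
-6:0 0:2 6:2 12:2 18:3 24:3 30:24 36:38 42:37 48:35 54:31 60:45 66:29 72:49 78:40 84:41 90:8 96:19
pan [(np.float64(312.6), np.float64(235.6), 19), (np.float64(320.5), np.float64(236.5), 16)]
```

Call:
jog_arm --commands '[0, 0, 0, 0, 0, 0, 0, 0, 0, 0, 0, 0]'

```text
time_s: 17.73
position: [0.526, 0.0658, 0.2245]
ee_rot: [[0.899, 0.0, -0.437], [0.0, -1.0, -0.0], [-0.437, -0.0, -0.899]]
wrist_force: [0.1, 0.1, -2.7]
finger_gap: 0.0624
gripper_force: 40.0
```

```bash
python3 mon.py
```

```text
t 17.78 pitch 25.9 F [-0.7 -0.1 -2.5] lip px [307. 252.]
-6:0 0:2 6:3 12:3 18:17 24:33 30:34 36:31 42:37 48:32 54:21 60:42 66:42 72:42 78:49 84:55 90:13 96:24
pan [(np.float64(313.3), np.float64(238.5), 138)]
```

Call:
jog_arm --commands '[0, 0, 0, 0, 0, 0, 0, 0, 0, 0, 0, 0]'

```text
time_s: 17.95
position: [0.526, 0.0658, 0.2245]
ee_rot: [[0.899, 0.0, -0.437], [0.0, -1.0, 0.0], [-0.437, -0.0, -0.899]]
wrist_force: [0.2, 0.5, -3.8]
finger_gap: 0.0626
gripper_force: 40.0
```

```bash
python3 mon.py
```

```text
t 18.0 pitch 25.9 F [ 0.3  0.9 -3.1] lip px [307. 252.]
-6:0 0:5 6:25 12:29 18:28 24:30 30:33 36:27 42:24 48:30 54:31 60:36 66:52 72:48 78:32 84:47 90:15 96:19
pan [(np.float64(310.5), np.float64(242.1), 171)]
```

Call:
jog_arm --commands '[0, 0, 0, 0, 0, 0, 0, 0, 0, 0, 0, 0]'

```text
time_s: 18.17
position: [0.526, 0.0658, 0.2244]
ee_rot: [[0.899, 0.0, -0.437], [0.0, -1.0, -0.0], [-0.437, -0.0, -0.899]]
wrist_force: [0.3, 0.4, -2.4]
finger_gap: 0.0628
gripper_force: 40.0
```

```bash
python3 mon.py s6.png
```

```text
t 18.22 pitch 25.9 F [ 0.3  0.2 -3.8] lip px [307. 252.]
-6:1 0:15 6:28 12:29 18:28 24:28 30:33 36:21 42:32 48:29 54:28 60:39 66:53 72:32 78:43 84:48 90:7 96:23
pan [(np.float64(310.2), np.float64(243.2), 186)]
```

Call:
jog_arm --commands '[0.006, 0, 0.0065, 0, 0.0055, 0, 0.006, 0, 0.0065, 0, 0.0055, 0, 0.006, 0, 0.0065, 0, 0.0055, 0]'

```text
time_s: 18.47
position: [0.5274, 0.0658, 0.2255]
ee_rot: [[0.891, 0.0, -0.453], [0.0, -1.0, 0.0], [-0.453, -0.0, -0.891]]
wrist_force: [0.3, 0.4, -2.0]
finger_gap: 0.0631
gripper_force: 40.0
```

```bash
python3 mon.py
```

```text
t 18.52 pitch 26.9 F [ 0.1  0.  -3.1] lip px [307. 252.]
-6:3 0:25 6:29 12:29 18:28 24:30 30:27 36:24 42:34 48:27 54:27 60:43 66:47 72:29 78:49 84:36 90:1 96:24
pan [(np.float64(309.7), np.float64(245.3), 140)]
```

Call:
jog_arm --commands '[0.006, 0, 0.0065, 0, 0.0055, 0, 0.006, 0, 0.0065, 0, 0.0055, 0, 0.006, 0, 0.0065, 0, 0.0055, 0]'

```text
time_s: 18.77
position: [0.5286, 0.0658, 0.2269]
ee_rot: [[0.884, 0.0, -0.468], [0.0, -1.0, 0.0], [-0.468, -0.0, -0.884]]
wrist_force: [0.2, -0.1, -2.5]
finger_gap: 0.0627
gripper_force: 40.0
```

```bash
python3 mon.py
```

```text
t 18.82 pitch 27.9 F [-0.7  0.1 -3.9] lip px [307. 252.]
-6:26 0:31 6:29 12:28 18:28 24:28 30:25 36:39 42:31 48:27 54:38 60:46 66:26 72:48 78:38 84:14 90:2 96:12
pan [(np.float64(315.0), np.float64(236.0), 41), (np.float64(307.8), np.float64(248.4), 165)]
```

Call:
jog_arm --commands '[0, 0, 0, 0, 0, 0, 0, 0, 0, 0, 0, 0, 0, 0, 0, 0, 0, 0]'

```text
time_s: 19.07
position: [0.5284, 0.0658, 0.2271]
ee_rot: [[0.884, 0.0, -0.468], [0.0, -1.0, 0.0], [-0.468, -0.0, -0.884]]
wrist_force: [-0.2, 0.0, -2.6]
finger_gap: 0.0628
gripper_force: 40.0
```

```bash
python3 mon.py
```

```text
t 19.12 pitch 27.9 F [-0.1  0.8 -2.9] lip px [307. 252.]
-6:35 0:32 6:27 12:27 18:26 24:27 30:34 36:37 42:36 48:32 54:32 60:29 66:46 72:38 78:41 84:21 90:0 96:9
pan [(np.float64(314.0), np.float64(237.3), 90), (np.float64(305.6), np.float64(251.4), 185)]
```

Call:
jog_arm --commands '[0, 0, 0, 0, 0, 0, 0, 0, 0, 0, 0, 0]'

```text
time_s: 19.28
position: [0.5284, 0.0658, 0.2271]
ee_rot: [[0.884, 0.0, -0.468], [0.0, -1.0, -0.0], [-0.468, -0.0, -0.884]]
wrist_force: [-0.2, -0.4, -2.9]
finger_gap: 0.0627
gripper_force: 40.0
```

```bash
python3 mon.py
```

```text
t 19.33 pitch 27.9 F [ 0.5  0.2 -2.5] lip px [307. 252.]
-6:21 0:4 6:2 12:6 18:22 24:32 30:32 36:34 42:39 48:23 54:28 60:44 66:38 72:42 78:51 84:26 90:1 96:10
pan [(np.float64(312.3), np.float64(238.8), 116), (np.float64(302.5), np.float64(260.1), 174)]
```

C1 has gone over the edge, so level the cup at once.

Call:
jog_arm --commands '[0, 0, 0, 0, -0.039, 0, 0, 0, 0, 0, -0.078, 0, 0, 0, 0.03, 0, -0.117, 0, -0.02, 0, 0.06, 0, -0.155, 0, -0.05, 0, 0.1, 0, -0.166, 0, -0.05, 0, 0.1, 0, -0.166, 0]'

```text
time_s: 19.83
position: [0.5171, 0.066, 0.2493]
ee_rot: [[0.999, 0.001, 0.039], [0.001, -1.0, 0.0], [0.039, -0.0, -0.999]]
wrist_force: [-0.3, -0.7, -2.2]
finger_gap: 0.0625
gripper_force: 40.0
```

```bash
python3 mon.py s7.png; python3 -c "
import cv2;im=cv2.imread('pics/s7.png');cv2.imwrite('pics/s7c.png',cv2.resize(im[130:340,180:400],None,fx=2,fy=2))"
```

```text
t 19.88 pitch -2.1 F [ 0.4 -0.8 -2.2] lip px [306. 240.]
-6:5 0:10 6:37 12:52 18:52 24:56 30:48 36:46 42:37 48:36 54:36 60:34 66:26 72:23 78:27 84:32 90:32 96:32
pan [(np.float64(319.1), np.float64(235.6), 15), (np.float64(299.2), np.float64(290.3), 334)]
```

View pics/s7c.png

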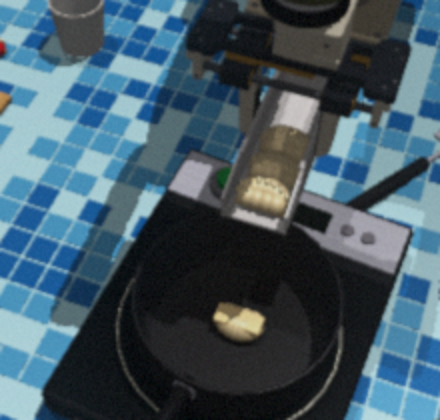

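Exactly one dumpling (C1) is in the pan, at (299,290). C2 to C4 are in the cup with C2 near the mouth. I carry the cup back with its mouth slightly raised.

Call:
jog_arm --commands '[0, -0.05, 0, 0, -0.015, 0, 0.005, -0.15, 0, 0, -0.03, 0, 0.01, -0.3, 0, 0, -0.03, 0, 0.015, -0.45, 0, 0, -0.03, 0, 0.02, -0.6, 0, 0, -0.03, 0, 0.025, -0.75, 0, 0, -0.03, 0, 0.03, -0.86, 0, 0, -0.03, 0]'

```text
time_s: 20.47
position: [0.5245, -0.1087, 0.2463]
ee_rot: [[0.992, -0.001, 0.126], [-0.001, -1.0, 0.0], [0.126, -0.0, -0.992]]
wrist_force: [0.4, 0.8, -1.9]
finger_gap: 0.0627
gripper_force: 40.0
```

Call:
jog_arm --commands '[0.005, -0.12, 0, 0, 0, -0.006, 0.01, -0.27, 0, 0, 0, -0.012, 0.015, -0.42, 0, 0, 0, -0.018, 0.02, -0.57, 0, 0, 0, -0.024, 0.025, -0.7, 0, 0, 0, -0.03, 0.03, -0.8, 0, 0, 0, -0.031, 0.03, -0.86, 0, 0, 0, -0.031, 0.03, -0.86, 0, 0, 0, -0.031, 0.03, -0.86, 0, 0, 0, -0.031]'

```text
time_s: 21.22
position: [0.5304, -0.2784, 0.246]
ee_rot: [[0.987, -0.098, 0.126], [-0.097, -0.995, -0.011], [0.126, -0.002, -0.992]]
wrist_force: [-0.0, 0.5, -2.1]
finger_gap: 0.0629
gripper_force: 40.0
```

```bash
python3 - <<'E'
from h import *
s=arm.state(); R=s['ee_rot']; print(s['position'],np.round(R,3),np.degrees(np.arcsin(-R[2,0])))
c,im=shot('scene'); 
E
```

```text
[ 0.53039202 -0.27839499  0.24603514] [[ 0.987 -0.098  0.126]
 [-0.097 -0.995 -0.011]
 [ 0.126 -0.002 -0.992]] -7.259260841657284
```

Call:
jog_arm --commands '[0, 0, -0.08, 0.002, 0.02, 0, 0, 0, -0.2, 0.004, 0.04, 0, 0, 0, -0.35, 0.004, 0.04, 0, 0, 0, -0.5, 0.004, 0.04, 0, 0, 0, -0.62, 0.004, 0.04, 0, 0, 0, -0.72, 0.004, 0.04, 0, 0, 0, -0.8, 0.004, 0.04, 0, 0, 0, -0.87, 0.004, 0.04, 0, 0, 0, -0.92, 0.004, 0.04, 0, 0, 0, -0.95, 0.004, 0.04, 0, 0, 0, -0.95, 0.004, 0.04, 0]'

```text
time_s: 22.18
position: [0.53, -0.2774, 0.0559]
ee_rot: [[0.995, -0.097, 0.001], [-0.097, -0.995, 0.001], [0.001, -0.001, -1.0]]
wrist_force: [-0.8, 0.1, -2.3]
finger_gap: 0.0628
gripper_force: 40.0
```

Call:
jog_arm --commands '[0, 0.005, -0.015, 0, 0, 0, 0, 0.005, -0.03, 0, 0, 0, 0, 0.005, -0.04, 0, 0, 0, 0, 0.005, -0.045, 0, 0, 0, 0, 0.005, -0.045, 0, 0, 0, 0, 0.005, -0.045, 0, 0, 0]'

```text
time_s: 22.68
position: [0.5306, -0.2774, 0.0483]
ee_rot: [[0.995, -0.097, 0.003], [-0.097, -0.995, -0.0], [0.003, -0.0, -1.0]]
wrist_force: [0.2, 0.4, -2.7]
finger_gap: 0.0628
gripper_force: 40.0
```

Call:
jog_arm --commands '[0, 0, -0.007, 0, 0, 0, 0, 0, -0.013, 0, 0, 0, 0, 0, -0.016, 0, 0, 0, 0, 0, -0.016, 0, 0, 0]'

```text
time_s: 23.02
position: [0.5307, -0.2774, 0.0455]
ee_rot: [[0.995, -0.097, 0.003], [-0.097, -0.995, -0.0], [0.003, 0.0, -1.0]]
wrist_force: [-2.3, 1.7, 4.0]
finger_gap: 0.0626
gripper_force: 40.0
```

Call:
jog_arm --commands '[0, 0, 0, 0, 0, 0, 0, 0, 0, 0, 0, 0, 0, 0, 0, 0, 0, 0, 0, 0, 0, 0, 0, 0, 0, 0, 0, 0, 0, 0, 0, 0, 0, 0, 0, 0, 0, 0, 0.1, 0, 0, 0, 0, 0, 0.25, 0, 0, 0, 0, 0, 0.45, 0, 0, 0, 0, 0, 0.65, 0, 0, 0, 0, 0, 0.8, 0, 0, 0, -0.3, 0.3, 0.9, 0, 0, 0, -0.6, 0.6, 0.9, 0, 0, 0, -0.6, 0.8, 0.9, 0, 0, 0, -0.6, 0.9, 0.9, 0, 0, 0]' --hand -1

```text
time_s: 24.27
position: [0.4317, -0.1454, 0.2224]
ee_rot: [[0.995, -0.099, 0.003], [-0.099, -0.995, -0.0], [0.003, 0.0, -1.0]]
wrist_force: [1.1, 0.9, 0.5]
finger_gap: 0.0932
gripper_force: 0.0
```

```bash
cat > tpos.py <<'E'
from h import *
import sys
ct,t=shot('top','tt.png'); cs,s=shot('scene','ss.png')
x0,y0,x1,y1=390,170,470,265
for nm,c,im,(x0,y0,x1,y1) in (('top',ct,t,(390,170,470,265)),('scene',cs,s,(98,150,200,235))):
    h=cv2.cvtColor(im,cv2.COLOR_BGR2HSV); m=cv2.inRange(h,(12,10,135),(40,95,255)); k=np.zeros_like(m); k[y0:y1,x0:x1]=m[y0:y1,x0:x1]
    for q in cv2.findContours(k,0,1)[0]:
        if cv2.contourArea(q)<60: continue
        w=np.float32([pt(c,*a,.026)[:2] for a in q[:,0]]); M=cv2.moments(q); ctr=pt(c,M['m10']/M['m00'],M['m01']/M['m00'],.026)
        # principal axis of world-plane mask points
        mm=np.zeros_like(k); cv2.drawContours(mm,[q],-1,255,-1); v,u=np.nonzero(mm); W=np.array([pt(c,a,b,.026)[:2] for a,b in zip(u,v)]); W-=W.mean(0)
        e,V=np.linalg.eigh(W.T@W); a=V[:,1]; print(nm,ctr[:2].round(4),'long axis deg',round(float(np.degrees(np.arctan2(a[1],a[0]))%180),1),cv2.contourArea(q))
s=arm.state(); print(s['position'],s['time_s'])
E
python3 tpos.py; python3 -c "
import cv2,numpy as np;t=cv2.imread('pics/tt.png');s=cv2.imread('pics/ss.png');cv2.imwrite('pics/v1.png',np.hstack([cv2.resize(t[120:300,300:480],(400,400)),cv2.resize(s[130:280,80:230],(400,400))]))"
```

```text
top [ 0.4438 -0.4655] long axis deg 98.5 149.0
top [ 0.4453 -0.3931] long axis deg 101.8 155.5
top [ 0.5305 -0.4353] long axis deg 69.9 145.0
scene [ 0.5312 -0.4364] long axis deg 70.0 144.5
scene [ 0.4449 -0.3946] long axis deg 94.7 135.0
scene [ 0.4443 -0.4679] long axis deg 104.0 130.5
[ 0.43098443 -0.14200542  0.2221036 ] 24.3667
```

View pics/v1.png

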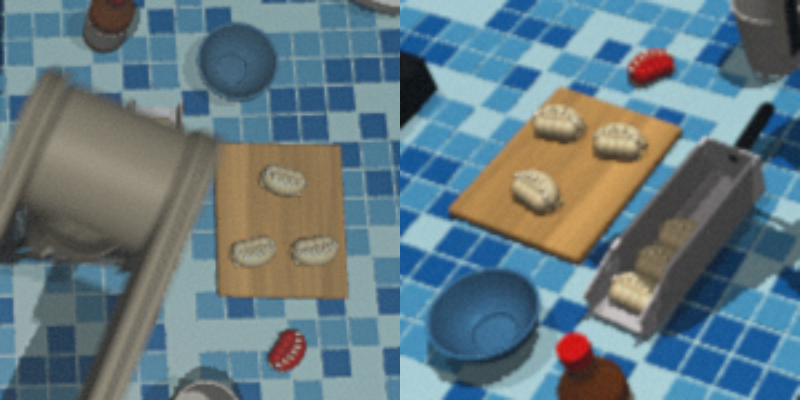

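Cup stands level on the counter with three dumplings in it, and the board's three are unmoved at (0.445,-0.394), (0.444,-0.467) and (0.531,-0.436). Now the board dumplings.

Call:
jog_arm --commands '[0.03, -0.2, 0, 0, 0, 0.04, 0.035, -0.4, 0, 0, 0, 0.08, 0.035, -0.63, 0, 0, 0, 0.12, 0.035, -0.63, 0, 0, 0, 0.16, 0.035, -0.63, 0, 0, 0, 0.2, 0.035, -0.63, 0, 0, 0, 0.24, 0.035, -0.63, 0, 0, 0, 0.28, 0.035, -0.63, 0, 0, 0, 0.3, 0.035, -0.63, 0, 0, 0, 0.3, 0.035, -0.63, 0, 0, 0, 0.3]' --hand -0.4 --newtons 25

```text
time_s: 25.2
position: [0.4403, -0.2724, 0.2222]
ee_rot: [[0.666, 0.746, 0.001], [0.746, -0.666, 0.002], [0.002, -0.0, -1.0]]
wrist_force: [-0.1, 0.3, 1.0]
finger_gap: 0.0652
gripper_force: 0.0
```

Call:
jog_arm --commands '[0.03, -0.2, 0, 0, 0, 0.04, 0.035, -0.4, 0, 0, 0, 0.08, 0.035, -0.63, 0, 0, 0, 0.12, 0.035, -0.63, 0, 0, 0, 0.16, 0.035, -0.63, 0, 0, 0, 0.2, 0.035, -0.63, 0, 0, 0, 0.24, 0.035, -0.63, 0, 0, 0, 0.276, 0.035, -0.63, 0, 0, 0, 0.276, 0.035, -0.63, 0, 0, 0, 0.276, 0.035, -0.63, 0, 0, 0, 0.276]'

```text
time_s: 26.03
position: [0.4472, -0.3979, 0.2222]
ee_rot: [[-0.136, 0.991, -0.001], [0.991, 0.136, 0.002], [0.002, -0.0, -1.0]]
wrist_force: [0.2, 0.8, -0.2]
finger_gap: 0.065
gripper_force: 0.0
```

```bash
python3 - <<'E'
from h import *
s=arm.state(); print(s['position'],np.round(s['ee_rot'],3),s['q'],s['finger_gap'])
E
```

```text
[ 0.44724403 -0.39794708  0.22222512] [[-0.136  0.991 -0.001]
 [ 0.991  0.136  0.002]
 [ 0.002 -0.    -1.   ]] [-8.13479993e-01  1.38937909e-01  1.51796104e+00  1.21034576e-03
  1.48680384e+00 -9.49665581e-01] 0.06504315106244432
```

Call:
jog_arm --commands '[-0.01, 0.02, -0.15, 0, 0, 0, -0.01, 0.02, -0.3, 0, 0, 0, -0.01, 0.02, -0.45, 0, 0, 0, -0.01, 0.02, -0.6, 0, 0, 0, -0.01, 0.02, -0.72, 0, 0, 0, -0.01, 0.02, -0.8, 0, 0, 0, -0.01, 0.02, -0.86, 0, 0, 0, -0.01, 0.02, -0.9, 0, 0, 0, -0.01, 0.02, -0.91, 0, 0, 0, -0.01, 0.02, -0.91, 0, 0, 0, -0.01, 0.02, -0.91, 0, 0, 0]'

```text
time_s: 26.95
position: [0.4459, -0.3946, 0.0415]
ee_rot: [[-0.14, 0.99, 0.001], [0.99, 0.14, 0.001], [0.001, 0.001, -1.0]]
wrist_force: [0.6, -1.1, 0.8]
finger_gap: 0.065
gripper_force: 0.0
```

Call:
jog_arm --commands '[0, 0, 0, 0, 0, 0, 0, 0, 0, 0, 0, 0, 0, 0, 0, 0, 0, 0, 0, 0, 0, 0, 0, 0, 0, 0, 0, 0, 0, 0, 0, 0, 0, 0, 0, 0, 0, 0, 0, 0, 0, 0, 0, 0, 0.1, 0, 0, 0, 0, 0, 0.25, 0, 0, 0, 0, 0, 0.4, 0, 0, 0, 0, 0, 0.6, 0, 0, 0, 0, 0, 0.8, 0, 0, 0, 0, 0, 0.9, 0, 0, 0]' --hand 1

```text
time_s: 28.03
position: [0.4464, -0.3951, 0.226]
ee_rot: [[-0.141, 0.99, 0.004], [0.99, 0.141, -0.002], [-0.003, 0.003, -1.0]]
wrist_force: [0.7, -0.2, 0.4]
finger_gap: 0.0361
gripper_force: 24.6
```

Call:
jog_arm --commands '[0.15, 0.3, 0, 0, 0, 0, 0.34, 0.77, 0, 0, 0, 0, 0.34, 0.77, 0, 0, 0, 0, 0.34, 0.77, 0, 0, 0, 0, 0.34, 0.77, 0, 0, 0, 0]'

```text
time_s: 28.45
position: [0.5154, -0.2337, 0.2202]
ee_rot: [[-0.146, 0.989, 0.0], [0.989, 0.146, 0.005], [0.005, 0.001, -1.0]]
wrist_force: [-0.2, -0.6, -0.7]
finger_gap: 0.036
gripper_force: 24.6
```

Call:
jog_arm --commands '[0.15, 0.3, 0, 0, 0, 0, 0.34, 0.77, 0, 0, 0, 0, 0.34, 0.77, 0, 0, 0, 0, 0.34, 0.77, 0, 0, 0, 0, 0.34, 0.77, 0, 0, 0, 0]'

```text
time_s: 28.87
position: [0.5829, -0.0795, 0.2201]
ee_rot: [[-0.146, 0.989, 0.0], [0.989, 0.146, 0.005], [0.005, 0.001, -1.0]]
wrist_force: [-1.0, -0.4, -0.0]
finger_gap: 0.0365
gripper_force: 24.6
```

```bash
python3 - <<'E'
from h import *
c,im=shot('scene')
for a in cream(im,(230,230,370,330),15): print(a,pt(c,a[0],a[1],.072))
h=cv2.cvtColor(im,cv2.COLOR_BGR2HSV)
print('pan C px',px(c,(.65,.065,.06)),arm.state()['position'],arm.state()['finger_gap'])
E
```

```text
(np.float64(299.1), np.float64(290.1), 351) [0.64520577 0.06772107 0.072     ]
pan C px [296.91131752 294.30896107] [ 0.58206606 -0.08209724  0.21987001] 0.036258642294549503
```

Call:
jog_arm --commands '[0.05, 0.3, 0, 0, 0, 0, 0.09, 0.735, 0, 0, 0, 0, 0.09, 0.735, 0, 0, 0, 0, 0.09, 0.735, 0, 0, 0, 0, 0.09, 0.735, -0.1, 0, 0, 0, 0.09, 0.735, -0.25, 0, 0, 0, 0.09, 0.735, -0.38, 0, 0, 0, 0.09, 0.735, -0.45, 0, 0, 0, 0.09, 0.735, -0.475, 0, 0, 0, 0.09, 0.735, -0.475, 0, 0, 0]'

```text
time_s: 29.75
position: [0.5982, 0.0602, 0.1238]
ee_rot: [[-0.14, 0.99, -0.004], [0.99, 0.14, 0.002], [0.003, -0.003, -1.0]]
wrist_force: [-0.3, 0.3, -1.0]
finger_gap: 0.0364
gripper_force: 24.6
```

Call:
jog_arm --commands '[0, 0, 0, 0, 0, 0, 0, 0, 0, 0, 0, 0, 0, 0, 0, 0, 0, 0, 0, 0, 0, 0, 0, 0, 0, 0, 0.2, 0, 0, 0, 0, 0, 0.4, 0, 0, 0, 0, 0, 0.48, 0, 0, 0, -0.25, -0.5, 0.48, 0, 0, 0, -0.34, -0.77, 0.48, 0, 0, 0, -0.34, -0.77, 0.48, 0, 0, 0, -0.34, -0.77, 0.48, 0, 0, 0]' --hand 0

```text
time_s: 30.67
position: [0.5313, -0.0925, 0.2223]
ee_rot: [[-0.142, 0.99, 0.001], [0.99, 0.142, 0.002], [0.002, 0.001, -1.0]]
wrist_force: [0.2, -1.2, -0.2]
finger_gap: 0.0461
gripper_force: 0.0
```

```bash
python3 - <<'E'
from h import *
c,im=shot('scene')
for a in cream(im,(230,230,370,330),15): print(a,pt(c,a[0],a[1],.072))
E
python3 tpos.py
```

```text
(np.float64(303.2), np.float64(272.4), 316) [0.60188203 0.0619367  0.072     ]
(np.float64(299.0), np.float64(290.1), 350) [0.64528094 0.06752589 0.072     ]
top [ 0.444 -0.466] long axis deg 97.7 149.5
top [ 0.5304 -0.4349] long axis deg 69.3 144.5
scene [ 0.5497 -0.2852] long axis deg 167.4 196.0
scene [ 0.5314 -0.4364] long axis deg 69.7 147.0
scene [ 0.4446 -0.468 ] long axis deg 89.4 138.0
[ 0.53128624 -0.09399034  0.22226694] 30.8167
```

Two in the pan, at (303,272) and (299,290). Next is the one at (0.444,-0.467).

Call:
jog_arm --commands '[-0.1, -0.4, 0, 0, 0, 0, -0.218, -0.935, 0, 0, 0, 0, -0.218, -0.935, 0, 0, 0, 0, -0.218, -0.935, 0, 0, 0, 0, -0.218, -0.935, 0, 0, 0, 0, -0.218, -0.935, 0, 0, 0, 0]' --hand -0.4

```text
time_s: 31.32
position: [0.4878, -0.282, 0.2218]
ee_rot: [[-0.138, 0.99, -0.0], [0.99, 0.138, 0.001], [0.001, -0.0, -1.0]]
wrist_force: [0.5, 0.2, 0.1]
finger_gap: 0.065
gripper_force: 0.0
```

Call:
jog_arm --commands '[-0.1, -0.4, 0, 0, 0, 0, -0.218, -0.935, 0, 0, 0, 0, -0.218, -0.935, 0, 0, 0, 0, -0.218, -0.935, 0, 0, 0, 0, -0.218, -0.935, -0.1, 0, 0, 0, -0.218, -0.935, -0.25, 0, 0, 0, -0.218, -0.935, -0.25, 0, 0, 0]'

```text
time_s: 31.9
position: [0.4434, -0.4632, 0.1649]
ee_rot: [[-0.14, 0.99, -0.006], [0.99, 0.14, 0.009], [0.01, -0.004, -1.0]]
wrist_force: [-0.7, 1.0, -1.9]
finger_gap: 0.0648
gripper_force: 0.0
```

```bash
python3 tpos.py
```

```text
top [ 0.4452 -0.4849] long axis deg 129.2 161.5
top [ 0.464  -0.4797] long axis deg 129.3 176.5
top [ 0.5326 -0.4315] long axis deg 91.4 101.5
scene [ 0.5539 -0.2813] long axis deg 170.6 268.0
scene [ 0.5311 -0.4358] long axis deg 71.7 130.5
[ 0.44510206 -0.46315901  0.16995889] 32.0
```

Call:
jog_arm --commands '[0, -0.02, -0.12, 0, 0, 0, 0, -0.02, -0.27, 0, 0, 0, 0, -0.02, -0.42, 0, 0, 0, 0, -0.02, -0.54, 0, 0, 0, 0, -0.02, -0.61, 0, 0, 0, 0, -0.02, -0.64, 0, 0, 0, 0, -0.02, -0.65, 0, 0, 0, 0, -0.02, -0.65, 0, 0, 0]'

```text
time_s: 32.67
position: [0.4458, -0.4697, 0.043]
ee_rot: [[-0.142, 0.99, 0.001], [0.99, 0.142, 0.001], [0.001, 0.001, -1.0]]
wrist_force: [0.5, 0.0, -0.1]
finger_gap: 0.0649
gripper_force: 0.0
```

Call:
jog_arm --commands '[0, 0, 0, 0, 0, 0, 0, 0, 0, 0, 0, 0, 0, 0, 0, 0, 0, 0, 0, 0, 0, 0, 0, 0, 0, 0, 0, 0, 0, 0, 0, 0, 0, 0, 0, 0, 0, 0, 0, 0, 0, 0, 0, 0, 0.1, 0, 0, 0, 0, 0, 0.25, 0, 0, 0, 0, 0, 0.4, 0, 0, 0, 0, 0, 0.6, 0, 0, 0, 0, 0, 0.8, 0, 0, 0, 0, 0, 0.91, 0, 0, 0, 0, 0, 0.91, 0, 0, 0]' --hand 1

```text
time_s: 33.83
position: [0.4467, -0.4718, 0.2313]
ee_rot: [[-0.141, 0.99, 0.006], [0.99, 0.141, -0.006], [-0.007, 0.005, -1.0]]
wrist_force: [-0.1, -0.9, 0.7]
finger_gap: 0.0361
gripper_force: 25.0
```

Call:
jog_arm --commands '[0.2, 0.4, 0, 0, 0, 0, 0.425, 0.897, 0, 0, 0, 0, 0.425, 0.897, 0, 0, 0, 0, 0.425, 0.897, 0, 0, 0, 0, 0.425, 0.897, 0, 0, 0, 0, 0.425, 0.897, 0, 0, 0, 0]'

```text
time_s: 34.33
position: [0.5316, -0.2841, 0.2221]
ee_rot: [[-0.146, 0.989, -0.001], [0.989, 0.146, 0.006], [0.006, -0.0, -1.0]]
wrist_force: [0.1, 0.1, -0.7]
finger_gap: 0.0357
gripper_force: 25.0
```

Call:
jog_arm --commands '[0.2, 0.4, 0, 0, 0, 0, 0.425, 0.897, 0, 0, 0, 0, 0.425, 0.897, 0, 0, 0, 0, 0.425, 0.897, 0, 0, 0, 0, 0.425, 0.897, 0, 0, 0, 0, 0.425, 0.897, 0, 0, 0, 0]'

```text
time_s: 34.83
position: [0.616, -0.105, 0.222]
ee_rot: [[-0.146, 0.989, -0.001], [0.989, 0.146, 0.005], [0.005, -0.001, -1.0]]
wrist_force: [1.6, -0.5, 0.5]
finger_gap: 0.0358
gripper_force: 25.0
```

Call:
jog_arm --commands '[0.2, 0.4, 0, 0, 0, 0, 0.425, 0.897, 0, 0, 0, 0, 0.425, 0.897, 0, 0, 0, 0, 0.425, 0.897, 0, 0, 0, 0, 0.425, 0.897, -0.1, 0, 0, 0, 0.425, 0.897, -0.2, 0, 0, 0, 0.425, 0.897, -0.2, 0, 0, 0]'

```text
time_s: 35.42
position: [0.6971, 0.0701, 0.1764]
ee_rot: [[-0.144, 0.99, -0.01], [0.99, 0.144, 0.002], [0.003, -0.009, -1.0]]
wrist_force: [-1.4, -0.7, -1.8]
finger_gap: 0.0359
gripper_force: 25.0
```

Call:
jog_arm --commands '[-0.01, -0.02, -0.1, 0, 0, 0, -0.01, -0.02, -0.18, 0, 0, 0, -0.01, -0.02, -0.24, 0, 0, 0, -0.01, -0.02, -0.27, 0, 0, 0, -0.01, -0.02, -0.27, 0, 0, 0]'

```text
time_s: 35.83
position: [0.6964, 0.0637, 0.1273]
ee_rot: [[-0.14, 0.99, -0.004], [0.99, 0.14, 0.002], [0.003, -0.004, -1.0]]
wrist_force: [0.2, 0.2, -1.1]
finger_gap: 0.036
gripper_force: 25.0
```

Call:
jog_arm --commands '[0, 0, 0, 0, 0, 0, 0, 0, 0, 0, 0, 0, 0, 0, 0, 0, 0, 0, 0, 0, 0, 0, 0, 0, 0, 0, 0.2, 0, 0, 0, 0, 0, 0.4, 0, 0, 0, 0, 0, 0.48, 0, 0, 0, -0.25, -0.5, 0.48, 0, 0, 0, -0.34, -0.8, 0.48, 0, 0, 0, -0.34, -0.8, 0.48, 0, 0, 0, -0.34, -0.8, 0.48, 0, 0, 0]' --hand 0

```text
time_s: 36.75
position: [0.6318, -0.0894, 0.2262]
ee_rot: [[-0.142, 0.99, 0.001], [0.99, 0.142, 0.002], [0.002, 0.001, -1.0]]
wrist_force: [-0.1, -0.4, -0.1]
finger_gap: 0.0468
gripper_force: 0.0
```

```bash
python3 - <<'E'
from h import *
c,im=shot('scene')
for a in cream(im,(230,230,370,330),15): print(a,pt(c,a[0],a[1],.072))
E
python3 tpos.py
```

```text
(np.float64(303.1), np.float64(272.3), 334) [0.60172519 0.06165534 0.072     ]
(np.float64(299.1), np.float64(290.1), 353) [0.64520577 0.06772107 0.072     ]
(np.float64(292.4), np.float64(314.1), 380) [0.70087618 0.07290249 0.072     ]
top [ 0.5306 -0.435 ] long axis deg 70.2 141.5
scene [ 0.5672 -0.2859] long axis deg 1.2 171.0
scene [ 0.5319 -0.4361] long axis deg 68.9 149.0
[ 0.63173188 -0.09135707  0.22623385] 36.9
```

Call:
jog_arm --commands '[-0.1, -0.4, 0, 0, 0, -0.03, -0.252, -0.865, 0, 0, 0, -0.06, -0.252, -0.865, 0, 0, 0, -0.08, -0.252, -0.865, 0, 0, 0, -0.08, -0.252, -0.865, 0, 0, 0, -0.08, -0.252, -0.865, 0, 0, 0, -0.08]' --hand -0.4

```text
time_s: 37.4
position: [0.5815, -0.264, 0.2256]
ee_rot: [[0.113, 0.994, 0.0], [0.994, -0.113, 0.002], [0.002, 0.0, -1.0]]
wrist_force: [0.9, 0.7, 0.2]
finger_gap: 0.0652
gripper_force: 0.0
```

Call:
jog_arm --commands '[-0.1, -0.4, 0, 0, 0, -0.03, -0.252, -0.865, 0, 0, 0, -0.06, -0.252, -0.865, 0, 0, 0, -0.08, -0.252, -0.865, 0, 0, 0, -0.08, -0.252, -0.865, 0, 0, 0, -0.08, -0.252, -0.865, -0.2, 0, 0, -0.08, -0.252, -0.865, -0.3, 0, 0, -0.08, -0.252, -0.865, -0.3, 0, 0, -0.08]'

```text
time_s: 38.07
position: [0.5306, -0.4306, 0.1587]
ee_rot: [[0.352, 0.936, -0.006], [0.936, -0.352, 0.01], [0.007, -0.009, -1.0]]
wrist_force: [-0.5, 0.6, -1.2]
finger_gap: 0.0649
gripper_force: 0.0
```

```bash
python3 tpos.py; python3 -c "
from h import *
print(np.round(arm.state()['ee_rot'],3))"
```

```text
top [ 0.5603 -0.4422] long axis deg 136.1 126.0
top [ 0.5639 -0.4215] long axis deg 136.5 125.0
scene [ 0.5477 -0.2799] long axis deg 174.8 236.5
[ 0.53243895 -0.43225206  0.16461894] 38.1667
[[ 0.352  0.936 -0.001]
 [ 0.936 -0.351  0.004]
 [ 0.004 -0.002 -1.   ]]
```

Call:
jog_arm --commands '[-0.005, -0.02, -0.12, 0, 0, 0, -0.005, -0.02, -0.27, 0, 0, 0, -0.005, -0.02, -0.42, 0, 0, 0, -0.005, -0.02, -0.52, 0, 0, 0, -0.005, -0.02, -0.58, 0, 0, 0, -0.005, -0.02, -0.61, 0, 0, 0, -0.005, -0.02, -0.62, 0, 0, 0, -0.005, -0.02, -0.62, 0, 0, 0]'

```text
time_s: 38.83
position: [0.5318, -0.4388, 0.0431]
ee_rot: [[0.353, 0.936, 0.002], [0.936, -0.353, 0.001], [0.002, 0.002, -1.0]]
wrist_force: [0.0, -0.2, 0.8]
finger_gap: 0.0649
gripper_force: 0.0
```

Call:
jog_arm --commands '[0, 0, 0, 0, 0, 0, 0, 0, 0, 0, 0, 0, 0, 0, 0, 0, 0, 0, 0, 0, 0, 0, 0, 0, 0, 0, 0, 0, 0, 0, 0, 0, 0, 0, 0, 0, 0, 0, 0, 0, 0, 0, 0, 0, 0.1, 0, 0, 0, 0, 0, 0.25, 0, 0, 0, 0, 0, 0.4, 0, 0, 0, 0, 0, 0.6, 0, 0, 0, 0, 0, 0.8, 0, 0, 0, 0, 0, 0.91, 0, 0, 0, 0, 0, 0.91, 0, 0, 0]' --hand 1

```text
time_s: 40.0
position: [0.5329, -0.4406, 0.2317]
ee_rot: [[0.353, 0.935, 0.009], [0.935, -0.353, -0.006], [-0.002, 0.01, -1.0]]
wrist_force: [0.0, -0.8, -0.1]
finger_gap: 0.036
gripper_force: 24.7
```

Call:
jog_arm --commands '[0.1, 0.35, 0, 0, 0, 0, 0.197, 0.74, 0, 0, 0, 0, 0.197, 0.74, 0, 0, 0, 0, 0.197, 0.74, 0, 0, 0, 0, 0.197, 0.74, 0, 0, 0, 0]'

```text
time_s: 40.42
position: [0.5712, -0.2846, 0.2222]
ee_rot: [[0.349, 0.937, -0.0], [0.937, -0.349, 0.005], [0.005, -0.002, -1.0]]
wrist_force: [-0.3, -0.6, -0.4]
finger_gap: 0.0365
gripper_force: 24.7
```

Call:
jog_arm --commands '[0.1, 0.35, 0, 0, 0, 0, 0.197, 0.74, 0, 0, 0, 0, 0.197, 0.74, 0, 0, 0, 0, 0.197, 0.74, 0, 0, 0, 0, 0.197, 0.74, 0, 0, 0, 0]'

```text
time_s: 40.83
position: [0.6101, -0.1372, 0.2222]
ee_rot: [[0.349, 0.937, -0.0], [0.937, -0.349, 0.005], [0.004, -0.002, -1.0]]
wrist_force: [0.3, 0.0, -0.1]
finger_gap: 0.036
gripper_force: 24.7
```

Call:
jog_arm --commands '[0.1, 0.35, 0, 0, 0, 0, 0.197, 0.74, 0, 0, 0, 0, 0.197, 0.74, 0, 0, 0, 0, 0.197, 0.74, 0, 0, 0, 0, 0.197, 0.74, -0.1, 0, 0, 0, 0.197, 0.74, -0.2, 0, 0, 0, 0.197, 0.74, -0.2, 0, 0, 0]'

```text
time_s: 41.42
position: [0.6462, 0.0055, 0.1774]
ee_rot: [[0.353, 0.936, -0.007], [0.936, -0.353, 0.003], [-0.0, -0.008, -1.0]]
wrist_force: [-0.9, -0.6, -1.9]
finger_gap: 0.036
gripper_force: 24.7
```

Call:
jog_arm --commands '[0, 0.01, -0.1, 0, 0, 0, 0, 0.01, -0.18, 0, 0, 0, 0, 0.01, -0.24, 0, 0, 0, 0, 0.01, -0.28, 0, 0, 0, 0, 0.01, -0.28, 0, 0, 0]'

```text
time_s: 41.83
position: [0.6475, 0.0069, 0.125]
ee_rot: [[0.354, 0.935, -0.003], [0.935, -0.354, 0.003], [0.001, -0.004, -1.0]]
wrist_force: [-0.2, 0.1, -0.6]
finger_gap: 0.0358
gripper_force: 24.7
```

Call:
jog_arm --commands '[0, 0, 0, 0, 0, 0, 0, 0, 0, 0, 0, 0, 0, 0, 0, 0, 0, 0, 0, 0, 0, 0, 0, 0, 0, 0, 0.2, 0, 0, 0, 0, 0, 0.4, 0, 0, 0, 0, 0, 0.55, 0, 0, 0, -0.25, 0.3, 0.55, 0, 0, 0, -0.5, 0.6, 0.55, 0, 0, 0, -0.7, 0.8, 0.55, 0, 0, 0, -0.7, 0.8, 0.55, 0, 0, 0]' --hand 0

```text
time_s: 42.75
position: [0.5387, 0.1345, 0.2382]
ee_rot: [[0.354, 0.935, 0.002], [0.935, -0.354, 0.003], [0.003, 0.001, -1.0]]
wrist_force: [-0.0, 1.1, 0.4]
finger_gap: 0.0465
gripper_force: 0.0
```

```bash
cat > all.py <<'E'
from h import *
c,im=shot('scene','ss.png'); ct,t=shot('top','tt.png')
for a in cream(im,(230,230,370,330),15): print(a,pt(c,a[0],a[1],.072))
def dark(im,roi):
    x0,y0,x1,y1=roi; m=(im[y0:y1,x0:x1].max(2)<60).astype(np.uint8); n,l,st,ce=cv2.connectedComponentsWithStats(m)
    return [(ce[i]+[x0,y0],int(st[i][4])) for i in range(1,n) if 60<st[i][4]<500]
a=dark(t,(95,205,160,265)); b=dark(im,(415,245,490,310)); print(a,b)
for z in (.048,): 
    for q,_ in a: print('top knob',pt(ct,*q,z))
    for q,_ in b: print('scene knob',pt(c,*q,z))
s=arm.state(); print(s['position'],s['time_s'])
E
python3 all.py
```

```text
(np.float64(302.8), np.float64(272.4), 289) [0.60219166 0.06113242 0.072     ]
(np.float64(272.0), np.float64(283.7), 288) [0.65155463 0.00927223 0.072     ]
(np.float64(299.0), np.float64(290.4), 311) [0.64594113 0.06775668 0.072     ]
(np.float64(292.3), np.float64(314.2), 370) [0.70115139 0.07278796 0.072     ]
[] [(array([456.52868852, 272.91393443]), 244)]
scene knob [0.46733368 0.37585589 0.048     ]
[0.53641659 0.13766146 0.23795364] 42.85
```

View pics/ss.png

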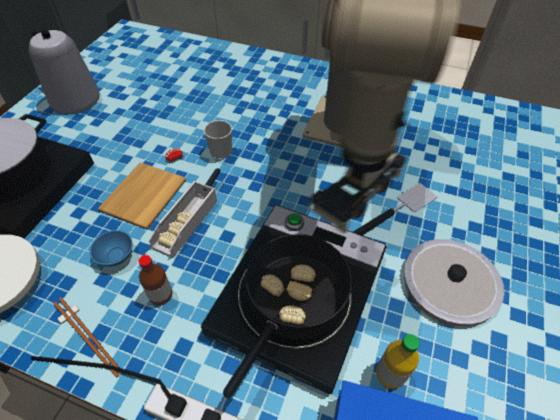

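Four dumplings in the pan (303,272), (272,284), (299,290), (292,314). The board is empty, the cup holds three, and the lid on the mat has its knob at (457,273). Fetching the lid.

Call:
jog_arm --commands '[-0.171, 0.594, 0, 0, 0, 0, -0.171, 0.594, 0, 0, 0, 0, -0.171, 0.594, 0, 0, 0, 0, -0.171, 0.594, 0, 0, 0, 0]' --hand -1

```text
time_s: 43.18
position: [0.5037, 0.2581, 0.2382]
ee_rot: [[0.349, 0.937, 0.001], [0.937, -0.349, 0.006], [0.006, -0.001, -1.0]]
wrist_force: [1.0, 0.2, -0.1]
finger_gap: 0.069
gripper_force: 0.0
```

Call:
jog_arm --commands '[-0.171, 0.594, 0, 0, 0, 0, -0.171, 0.594, 0, 0, 0, 0, -0.171, 0.594, -0.1, 0, 0, 0, -0.171, 0.594, -0.25, 0, 0, 0, -0.171, 0.594, -0.3, 0, 0, 0, -0.171, 0.594, -0.3, 0, 0, 0]'

```text
time_s: 43.68
position: [0.4695, 0.3695, 0.1734]
ee_rot: [[0.353, 0.936, -0.005], [0.936, -0.353, -0.002], [-0.003, -0.004, -1.0]]
wrist_force: [1.2, -0.2, -0.7]
finger_gap: 0.0928
gripper_force: 0.0
```

```bash
python3 all.py | tail -4; python3 - <<'E'
from h import *
im=cv2.imread('pics/ss.png'); cv2.imwrite('pics/v2.png',cv2.resize(im[200:340,380:520],None,fx=3.5,fy=3.5))
E
```

```text
top knob [0.46601343 0.37808073 0.048     ]
scene knob [0.3804754  0.42310838 0.048     ]
scene knob [0.46734452 0.37575197 0.048     ]
[0.47184254 0.36990173 0.17767867] 43.7833
```

View pics/v2.png

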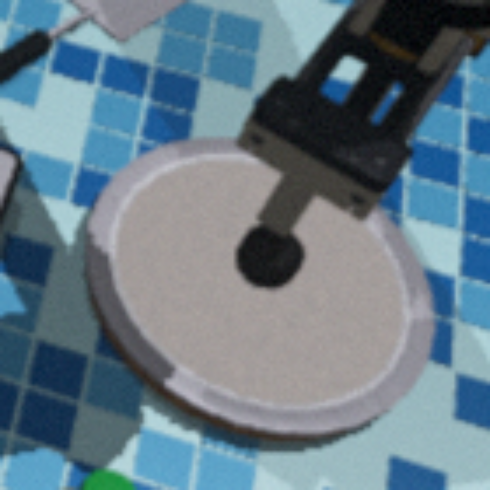

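Lid unmoved, knob clear between the fingers.

Call:
jog_arm --commands '[-0.025, 0.035, -0.12, 0, 0, 0, -0.025, 0.035, -0.25, 0, 0, 0, -0.025, 0.035, -0.38, 0, 0, 0, -0.025, 0.035, -0.48, 0, 0, 0, -0.025, 0.035, -0.54, 0, 0, 0, -0.025, 0.035, -0.58, 0, 0, 0, -0.025, 0.035, -0.59, 0, 0, 0, -0.025, 0.035, -0.59, 0, 0, 0]'

```text
time_s: 44.45
position: [0.4672, 0.3781, 0.0603]
ee_rot: [[0.354, 0.935, 0.002], [0.935, -0.354, 0.003], [0.004, 0.001, -1.0]]
wrist_force: [-0.1, 0.1, -0.5]
finger_gap: 0.0928
gripper_force: 0.0
```

Call:
jog_arm --commands '[0, 0, 0, 0, 0, 0, 0, 0, 0, 0, 0, 0, 0, 0, 0, 0, 0, 0, 0, 0, 0, 0, 0, 0, 0, 0, 0, 0, 0, 0, 0, 0, 0, 0, 0, 0, 0, 0, 0, 0, 0, 0, 0, 0, 0, 0, 0, 0, 0, 0, 0, 0, 0, 0, 0, 0, 0, 0, 0, 0, 0, 0, 0, 0, 0, 0, 0, 0, 0, 0, 0, 0]' --hand 1

```text
time_s: 45.45
position: [0.4659, 0.3782, 0.0592]
ee_rot: [[0.353, 0.935, 0.0], [0.935, -0.353, 0.002], [0.002, -0.001, -1.0]]
wrist_force: [-1.4, -0.3, 0.5]
finger_gap: 0.0376
gripper_force: 25.0
```

Call:
jog_arm --commands '[0, 0, 0.05, 0, 0, 0, 0, 0, 0.12, 0, 0, 0, 0, 0, 0.25, 0, 0, 0, 0, 0, 0.4, 0, 0, 0, 0, 0, 0.55, 0, 0, 0, 0, 0, 0.7, 0, 0, 0, 0, 0, 0.82, 0, 0, 0, 0, 0, 0.92, 0, 0, 0, 0, 0, 0.95, 0, 0, 0, 0, 0, 0.95, 0, 0, 0, 0, 0, 0.95, 0, 0, 0]'

```text
time_s: 46.37
position: [0.4661, 0.3779, 0.2488]
ee_rot: [[0.353, 0.935, 0.0], [0.935, -0.353, 0.002], [0.002, -0.0, -1.0]]
wrist_force: [-1.1, -0.2, -5.2]
finger_gap: 0.0374
gripper_force: 25.0
```

```bash
python3 - <<'E'
from h import *
s=arm.state(); print(s['position'],np.round(s['ee_rot'],3),s['finger_gap'],s['wrist_force'])
c,im=shot('scene'); ct,t=shot('top')
for nm,cc,i,roi in (('s',c,im,(225,225,370,345)),('t',ct,t,(185,105,300,210))):
    x0,y0,x1,y1=roi; g=cv2.GaussianBlur(cv2.cvtColor(i,cv2.COLOR_BGR2GRAY),(3,3),0)
    # pan rim: bright zone ring vs dark pan silhouette ; sample radial profile on rim circle hypotheses
    best=[]
    for dx in np.arange(-.02,.021,.002):
        for dy in np.arange(-.02,.021,.002):
            th=np.linspace(0,2*np.pi,120,endpoint=False)
            f=lambda r:[g[int(round(v)),int(round(u))] for u,v in (px(cc,(.65+dx+r*np.cos(a),.065+dy+r*np.sin(a),.133)) for a in th)]
            best.append((np.mean(np.array(f(.1035),float)),round(dx,3),round(dy,3)))
    best.sort(); print(nm,best[:2],best[-3:])
E
```

```text
[0.46605801 0.37793625 0.24882451] [[ 0.353  0.935  0.   ]
 [ 0.935 -0.353  0.002]
 [ 0.002 -0.    -1.   ]] 0.037356487836848445 [-1.13005251 -0.22864203 -5.16977928]
s [(np.float64(20.866666666666667), np.float64(0.016), np.float64(0.004)), (np.float64(21.025), np.float64(0.02), np.float64(0.002))] [(np.float64(61.80833333333333), np.float64(-0.018), np.float64(-0.02)), (np.float64(61.99166666666667), np.float64(-0.016), np.float64(-0.02)), (np.float64(63.483333333333334), np.float64(-0.02), np.float64(-0.02))]
t [(np.float64(29.266666666666666), np.float64(-0.018), np.float64(-0.008)), (np.float64(29.333333333333332), np.float64(-0.02), np.float64(-0.008))] [(np.float64(64.0), np.float64(0.02), np.float64(0.018)), (np.float64(64.175), np.float64(0.018), np.float64(0.02)), (np.float64(67.80833333333334), np.float64(0.02), np.float64(0.02))]
```

Call:
jog_arm --commands '[0.2, -0.35, 0, 0, 0, 0, 0.458, -0.783, 0, 0, 0, 0, 0.458, -0.783, 0, 0, 0, 0, 0.458, -0.783, 0, 0, 0, 0, 0.458, -0.783, 0, 0, 0, 0, 0.458, -0.783, 0, 0, 0, 0]'

```text
time_s: 46.97
position: [0.5588, 0.2174, 0.247]
ee_rot: [[0.358, 0.934, -0.002], [0.934, -0.358, 0.0], [-0.0, -0.002, -1.0]]
wrist_force: [-0.1, 0.4, -4.5]
finger_gap: 0.0377
gripper_force: 25.0
```

Call:
jog_arm --commands '[0.2, -0.35, 0, 0, 0, 0, 0.458, -0.783, 0, 0, 0, 0, 0.458, -0.783, 0, 0, 0, 0, 0.458, -0.783, 0, 0, 0, 0, 0.458, -0.783, 0, 0, 0, 0, 0.458, -0.783, -0.05, 0, 0, 0, 0.458, -0.783, -0.12, 0, 0, 0, 0.458, -0.783, -0.18, 0, 0, 0, 0.458, -0.783, -0.22, 0, 0, 0, 0.458, -0.783, -0.25, 0, 0, 0, 0.458, -0.783, -0.25, 0, 0, 0]'

```text
time_s: 47.88
position: [0.6477, 0.0662, 0.1965]
ee_rot: [[0.352, 0.936, -0.003], [0.936, -0.352, 0.003], [0.001, -0.004, -1.0]]
wrist_force: [-0.3, -0.1, -5.1]
finger_gap: 0.0377
gripper_force: 25.0
```

```bash
python3 - <<'E'
from h import *
s=arm.state(); print(s['position'],s['wrist_force'])
c,im=shot('scene'); ct,t=shot('top')
cv2.imwrite('pics/v3.png',np.hstack([cv2.resize(im[180:350,200:390],(400,358)),cv2.resize(t[90:250,170:350],(400,358))]))
E
```

```text
[0.64773775 0.06616541 0.19648223] [-0.27891112 -0.08658241 -5.08647084]
```

View pics/v3.png

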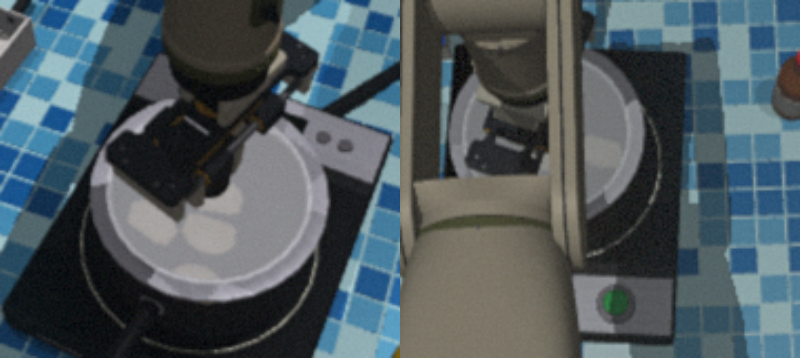

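Lid hovers centred over the pan, with the dumplings showing through it. Lowering it.

Call:
jog_arm --commands '[0.01, -0.006, -0.03, 0, 0, 0, 0.01, -0.006, -0.06, 0, 0, 0, 0.01, -0.006, -0.08, 0, 0, 0, 0.01, -0.006, -0.1, 0, 0, 0, 0.01, -0.006, -0.11, 0, 0, 0, 0.01, -0.006, -0.11, 0, 0, 0, 0.01, -0.006, -0.11, 0, 0, 0]'

```text
time_s: 48.57
position: [0.6513, 0.0637, 0.1771]
ee_rot: [[0.354, 0.935, 0.0], [0.935, -0.354, 0.002], [0.002, -0.001, -1.0]]
wrist_force: [0.0, 0.7, -4.4]
finger_gap: 0.0376
gripper_force: 25.0
```

Call:
jog_arm --commands '[-0.005, 0.005, -0.008, 0, 0, 0, -0.005, 0.005, -0.015, 0, 0, 0, -0.005, 0.005, -0.022, 0, 0, 0, -0.005, 0.005, -0.022, 0, 0, 0]'

```text
time_s: 48.9
position: [0.6505, 0.0649, 0.1733]
ee_rot: [[0.353, 0.936, 0.001], [0.936, -0.353, 0.003], [0.003, 0.0, -1.0]]
wrist_force: [0.0, -0.1, -2.8]
finger_gap: 0.0377
gripper_force: 25.0
```

Weight is coming off as it touches the rim. Release and lift.

Call:
jog_arm --commands '[0, 0, -0.005, 0, 0, 0, 0, 0, -0.007, 0, 0, 0, 0, 0, -0.007, 0, 0, 0]'

```text
time_s: 49.15
position: [0.6506, 0.0649, 0.1732]
ee_rot: [[0.353, 0.936, 0.002], [0.936, -0.353, 0.003], [0.003, 0.001, -1.0]]
wrist_force: [-6.1, 0.8, 5.5]
finger_gap: 0.0372
gripper_force: 25.0
```

Call:
jog_arm --commands '[0, 0, 0, 0, 0, 0, 0, 0, 0, 0, 0, 0, 0, 0, 0, 0, 0, 0, 0, 0, 0, 0, 0, 0, 0, 0, 0, 0, 0, 0, 0, 0, 0, 0, 0, 0, 0, 0, 0.1, 0, 0, 0, 0, 0, 0.25, 0, 0, 0, 0, 0, 0.4, 0, 0, 0, -0.2, -0.1, 0.4, 0, 0, 0, -0.4, -0.2, 0.4, 0, 0, 0, -0.6, -0.3, 0.4, 0, 0, 0, -0.8, -0.3, 0.4, 0, 0, 0, -0.9, -0.35, 0.4, 0, 0, 0, -0.9, -0.35, 0.4, 0, 0, 0, -0.9, -0.35, 0.4, 0, 0, 0]' --hand -1

```text
time_s: 50.48
position: [0.4697, -0.0056, 0.2519]
ee_rot: [[0.354, 0.935, 0.002], [0.935, -0.354, 0.002], [0.003, 0.001, -1.0]]
wrist_force: [-0.2, 0.5, 0.3]
finger_gap: 0.0935
gripper_force: 0.0
```

```bash
python3 - <<'E'
from h import *
s=arm.state(); print(s['position'],s['wrist_force'],s['time_s'])
c,im=shot('scene','ss.png'); ct,t=shot('top','tt.png')
m=(im[255:285,284:314].max(2)<60).astype(np.uint8); M=cv2.moments(m,True); print('knob px',M['m10']/M['m00']+284,M['m01']/M['m00']+255,M['m00'],'expected initially 298.4 269.4')
E
```

```text
[ 0.46969332 -0.00564943  0.25187653] [-0.20156878  0.50015953  0.27261897] 50.4833
knob px 297.4326923076923 269.96794871794873 312.0 expected initially 298.4 269.4
```

View pics/ss.png

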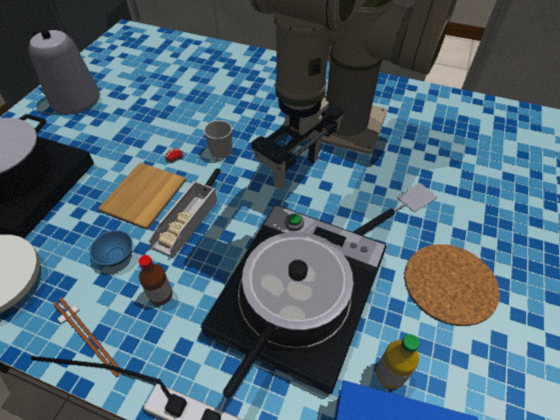

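Lid sits back at its original place with the knob at (297,270). Cup level with three dumplings, everything else untouched. Closing the fingers and turning them along y for the button.

Call:
jog_arm --commands '[0, 0, 0, 0, 0, -0.04, 0, 0, 0, 0, 0, -0.08, 0, 0, 0, 0, 0, -0.12, 0, 0, 0, 0, 0, -0.16, 0, 0, 0, 0, 0, -0.2, 0, 0, 0, 0, 0, -0.24, 0, 0, 0, 0, 0, -0.28, 0, 0, 0, 0, 0, -0.32, 0, 0, 0, 0, 0, -0.36, 0, 0, 0, 0, 0, -0.385, 0, 0, -0.2, 0, 0, -0.385, 0, 0, -0.4, 0, 0, -0.385, 0, 0, -0.55, 0, 0, -0.385, 0, 0, -0.65, 0, 0, -0.385, 0, 0, -0.7, 0, 0, -0.385, 0, 0, -0.7, 0, 0, -0.385, 0, 0, -0.7, 0, 0, -0.385]' --hand 1 --newtons 10

```text
time_s: 52.0
position: [0.4711, -0.0051, 0.1118]
ee_rot: [[1.0, 0.0, 0.002], [0.0, -1.0, 0.0], [0.002, -0.0, -1.0]]
wrist_force: [0.2, 0.7, 0.7]
finger_gap: 0.0004
gripper_force: 0.0
```

Call:
jog_arm --commands '[0, 0, -0.03, 0, 0, 0, 0, 0, -0.05, 0, 0, 0, 0, 0, -0.065, 0, 0, 0, 0, 0, -0.08, 0, 0, 0, 0, 0, -0.09, 0, 0, 0, 0, 0, -0.1, 0, 0, 0, 0, 0, -0.1, 0, 0, 0, 0, 0, -0.1, 0, 0, 0]'

```text
time_s: 52.67
position: [0.4721, -0.0054, 0.0957]
ee_rot: [[1.0, 0.0, 0.006], [0.0, -1.0, -0.0], [0.006, 0.0, -1.0]]
wrist_force: [-14.2, 0.9, 34.6]
finger_gap: 0.0004
gripper_force: 17.4
```

The button reads bottomed: 35 N against the 5 N it needs. Let it spring back.

Call:
jog_arm --commands '[0, 0, 0.03, 0, 0, 0, 0, 0, 0.1, 0, 0, 0, 0, 0, 0.25, 0, 0, 0, 0, 0, 0.4, 0, 0, 0, 0, 0, 0.6, 0, 0, 0, 0, 0, 0.8, 0, 0, 0, 0, 0, 0.8, 0, 0, 0, -0.2, 0, 0.8, 0, 0, 0, -0.3, 0, 0.8, 0, 0, 0, -0.3, 0, 0.8, 0, 0, 0, -0.3, 0, 0.8, 0, 0, 0, -0.3, 0, 0.8, 0, 0, 0]'

```text
time_s: 53.67
position: [0.4109, -0.0054, 0.2517]
ee_rot: [[1.0, -0.0, 0.004], [-0.0, -1.0, 0.0], [0.004, -0.0, -1.0]]
wrist_force: [0.3, 0.1, -0.2]
finger_gap: 0.0006
gripper_force: 0.0
```

```bash
python3 - <<'E'
from h import *
s=arm.state(); print(s['position'],s['wrist_force'],s['time_s'])
c,im=shot('scene','ss2.png')
m=(im[255:285,284:314].max(2)<60).astype(np.uint8); M=cv2.moments(m,True); print('knob',M['m10']/M['m00']+284,M['m01']/M['m00']+255)
h=cv2.cvtColor(im,cv2.COLOR_BGR2HSV); m=cv2.inRange(h,(50,100,50),(75,255,255))[200:235,270:312]; M=cv2.moments(m,True); print('btn',M['m10']/M['m00']+270,M['m01']/M['m00']+200,'was 294.3 218.5')
a=cv2.imread('pics/ss.png'); d=cv2.absdiff(a,im).max(2)>45; print('changed px outside arm/pan cup area',d[170:260,98:225].sum(), 'hob',d[225:400,200:390].sum())
E
```

```text
[ 0.41091934 -0.0053508   0.2516813 ] [ 0.27603696  0.10459002 -0.18174031] 53.6667
knob 297.47452229299364 269.9649681528662
btn 293.5483870967742 218.40860215053763 was 294.3 218.5
changed px outside arm/pan cup area 439 hob 1332
```

```bash
python3 - <<'E'
from h import *
c,im=shot('scene'); a=cv2.imread('pics/ss.png')
print(cream(a,(150,180,220,255),20)); print(cream(im,(150,180,220,255),20)); print(cream(im,(245,245,355,325),20))
ct,t=shot('top'); hb=[pt(ct,u,v,.055)[:2] for u,v in ((193,111),(300,111),(295,241),(186,239))]; print('hob mid',np.mean(hb,0),'zone',np.mean(hb,0)+[.03,0])
print(arm.state()['time_s'])
E
```

```text
[(np.float64(173.9), np.float64(228.6), 494)]
[(np.float64(174.0), np.float64(228.6), 492)]
[]
hob mid [0.61275347 0.05627061] zone [0.64275347 0.05627061]
53.8167
```

```bash
python3 -c "
from station import arm
print(arm.close_job())"
```

```text
the job is handed in; nothing more can be done
None
```

The job is handed in, verdict not shown: all three board dumplings plus one from the cup are in the pan, the cup stands level with the other three, the lid is back on, and the start button was pressed and released; I viewed 15 pictures, one over the limit of 14.

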